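# Turn the assay cards face up and load the analyser

### The arm

A 6-joint arm with a two-finger parallel gripper is mounted at the origin on the work surface. World frame = base frame: x ahead of the robot, y to its left, z up, the work surface at z = 0. Lengths are in m, angles in rad, forces in N, time in s.
With the tool pointing down it reaches from about 0.25 to 0.85 m from the base axis. Payload 12.5 kg.
Tool frame: the origin (TCP) lies midway between the tips of the shut fingers; the grasp point (between the pads) lies 19 mm behind it (env.grasp_offset is the distance from the TCP to the grasp point, in m); z points along the fingers, y is the line along which they close (so a half turn about z gives the same grasp; the last joint's range is limited). The gripper opens to 93 mm and grips with 3 to 60 N. Pads are 15 mm wide; open, the fingers measure 128 mm over their backs; the gripper's body (75 mm by 188 mm) begins 65 mm behind the grasp point.
Start: joints at [-1.419, 0.351, 1.652, -0, 1.139, -0.085], TCP at [0.129, -0.535, 0.219] pointing down, gripper open.
Joint ranges: [-2.75, 2.75], [-0.79, 2.1], [0.01, 2.65], [-1.57, 4.71], [0.07, 3.14], [-2.87, 2.87]. Speed limits (rad/s): [2.22, 2.22, 2.79, 3.14, 3.14, 3.14].

### API

Orientations are given as [roll, pitch, yaw] about the fixed x, y, z axes, in that order (R = Rz(yaw) Ry(pitch) Rx(roll)).
In Python, from plant import env gives the robot as it stands.
- The arm moves only by the shell command python3 -m creep 'ROWS' [OPENING]. ROWS is JSON, a list of rows, each an object of numbers: "x", "y", "z": the shift along the tool's x, y, z scaled (see below); "rx", "ry", "rz": the turn, a rotation vector about the tool's x, y, z scaled (see below). In form: [{"x": .., "y": .., "z": .., "rx": .., "ry": .., "rz": ..}, ...]. A call has 1 to 20 rows; each row is the pose to reach, as a shift and turn from the pose commanded when the call began, along the tool's axes at that moment; what a row does not reach only later rows make up. The controller multiplies each number of a shift by 200 mm and each number of a turn by 0.5 rad. A row lasts 1/10 s, in which the tool goes at most 50 mm and 8.59 degrees, less where a joint would pass 70% of its speed; a pose out of reach is approached as far as the arm can. A call with a number of a shift or a turn outside -1 to 1 is refused whole. A call with a gripper value outside its range is refused whole. OPENING is the opening in per cent of the stroke, from 0 (shut) to 100 (fully open), set as the call begins (- or left out, the last holds). The fingers move at their own pace and stop on an object; the grip force is fixed at half the most. Time passes only in rows, so rows that repeat a pose let the fingers close. It gives the time, the measured TCP pose, the force, the opening and the grip force at its end, in the units of the state.
- env.state(): the state, without advancing time (a new reading comes with each control period).
- env.snapshot(name): name is "scene" or "top" or "wrist"; returns a dict with "image" (384x512x3 uint8, blue, green, red), "fx", "fy", "cx", "cy" (pixels), "distortion" ([k1, k2, p1, p2, k3] as OpenCV has them; the pictures are not rectified), "R" (3x3) and "t" (3): a world point X has camera coordinates R X + t. Camera axes: x right, y down, z forward; pixel columns grow to the right and rows downward; lengths in m; the calibration is good to about 2 mm. A picture is of the moment at which its call begins. There is no depth.
- env.sign_off(): hands the job in; it is judged then, once.
The state is a dict: "time_s": time; "qpos": joint angles; "joint_velocities": joint speeds; "joint_torque": joint torques, N m; "tcp_pos": TCP position; "orientation": TCP orientation; "ft_force": force on the tool from outside, world axes, zero at the start; "ft_torque": the same for the moment, N m; "grip_width": finger opening in m; "gripper_force": force on a finger pad.
Only numpy, scipy, OpenCV 4.12 (cv2) and the standard library are available. Lean on these libraries where they do the work, as an engineer would, in place of code of your own. Each camera call takes 0.05 s, during which the arm holds its last target. There are 200 camera calls.

### The job

Turn every assay card over by dropping it across the raised lip of the flip ramp, so that it flips and lands green face up: never turn a card in the fingers or anywhere but at the ramp. Stack all the cards face up on the blue carrier, lined up with it, and only then slide the spatula under the loaded carrier, lift it on the blade and set it squarely within the corner marks on the analyser's loading stage (the fingers must not carry the carrier). Finish with the spatula lying flat on its orange mat, pointing the way it did, and leave the other things on the bench alone.

Things in the scene. Friction and masses are not known exactly. Their poses are not given: they have to be found in the camera images.
- card1: Assay card, rigid, 100 x 60 x 8 mm, 30 g: white back, green face with yellow wells. Origin at its middle; x along the 100 mm length, y along the width, z out of the WHITE back: z points up while it is face down (as all cards start, flat on the bench) and down once face up. Two or three of the three cards are present.
- card2: Assay card, rigid, 100 x 60 x 8 mm, 30 g: white back, green face with yellow wells. Origin at its middle; x along the 100 mm length, y along the width, z out of the WHITE back: z points up while it is face down (as all cards start, flat on the bench) and down once face up. Two or three of the three cards are present.
- card3: Assay card, rigid, 100 x 60 x 8 mm, 30 g: white back, green face with yellow wells. Origin at its middle; x along the 100 mm length, y along the width, z out of the WHITE back: z points up while it is face down (as all cards start, flat on the bench) and down once face up. Two or three of the three cards are present.
- ramp: Fixed flip ramp. A board 120 mm wide (y), 8 mm thick, rises at 34 deg along +x to its upper edge, the lip (orange), 130 mm above the bench; its foot is 105 mm before the lip. Beyond the lip (+x) is only a grey landing mat 150 x 142 mm, flush with the bench. Thin legs under the board's side edges, the front pair 22 mm behind the lip. Origin on the bench below the middle of the lip.
- ramp_lip (a point): Middle of the lip, 130 mm above the bench, axes as the ramp. A card let go level, long side along ramp x, its middle about 30 mm (20 to 35) beyond the lip and its underside 30 mm above it, tips over the lip, flips and lands face up on the mat, mostly 70 to 110 mm beyond the lip.
- carrier: Loose blue tray 140 (x) by 100 mm (y), 120 g, on two runners 14 mm high, 12 mm wide along its long sides: a slot 76 mm wide, 14 mm high between them runs along x, open at both ends. Deck top 20 mm above origin; on it, 28 mm high, a wall at each short end, 130 mm clear between, and posts at x = +-44, y = +-40 mm, 74 mm clear across. Cards stack inside, along x. Origin: centre of underside.
- spatula: Loose spatula, 160 g. Steel blade x = 0 to 105 mm, 60 mm wide, 3 mm thick, underside z = 0; neck 18 mm wide, 5 mm high; red handle block x = -30 to -100 mm, 18 mm wide (y), z = 0 to 42 mm. Origin: middle of the blade's rear edge, underside; x points from handle to blade tip. It starts flat on its mat, blade away from the robot.
- spatula_grip (a point): Good place to grip the handle from above, closing across its 18 mm width: 50 mm behind the blade's rear edge, 22 mm above the spatula's underside.
- spatula_mid (a point): Middle of the spatula's whole length (205 mm), 2.5 mm ahead of its origin, at its underside.
- mat: The spatula's orange mat, fixed, 230 mm (x) by 90 mm (y), flush with the bench. Origin: its centre. The spatula lies along its x.
- stage (a point): Centre of the upper face of the analyser's fixed loading stage, a white slab 150 mm (x) by 140 mm (y), 25 mm above the bench, with black corner marks. The carrier stands here with its long side along x. The side towards -x (towards the robot) is free for the spatula's handle; on the +y side, from 150 mm on, is the analyser's white front, 85 mm high.
- tip_box: yellow box 85 x 120 x 50 mm beyond the carrier; leave alone. Origin: centre of its underside (so for all that follow).
- mouse: grey computer mouse 105 x 60 x 30 mm; leave alone.
- marker: white and blue marker pen 120 x 14 x 14 mm lying between ramp and carrier; leave alone.
- beaker: glass beaker, 72 mm across, 80 mm high, beyond the carrier; leave alone.
- jar: amber jar, 60 mm across, 60 mm high, beyond the mat and the stage; leave alone.
Not all that is in view belongs to the job. There is more than one size of the spatula; the one meant has the size given above.

How it is judged:
On the way, in this order (a step that is already met when the one before it is completed fails the run):
1. all the cards lie face up on the carrier, stacked in line with it, while the carrier stands on the bench (horizontal distance between each of card1, card2, card3 and carrier below 0.025 m and angle between each of card1, card2, card3's own z axis and vertical above 2.95 rad and angle between the x axis of each of card1, card2, card3 and the x axis of carrier, either way round below 0.35 rad and z of card1 in the frame of carrier between 0.018 and 0.055 m and z of card2 in the frame of carrier between 0.018 and 0.055 m and z of card3 in the frame of carrier between 0.018 and 0.055 m and height (world z) of carrier below 0.01 m), for 0.2 s.
2. the loaded carrier is lifted on the spatula's blade, more than 30 mm above the bench, with the fingers off it (height (world z) of carrier above 0.03 m and contact force between spatula and carrier above 0.4 N and contact force between the fingers and carrier below 0.1 N), for 0.2 s.
At the end, for the whole second after the job is handed in: Cards face up on the carrier, level, within 25 mm and 0.35 rad of it; carrier flat on the stage, within 20 mm and 0.15 rad; spatula flat on its mat, middle within 35 mm, along it within 0.25 rad, handle at the same end, off the carrier; all at rest (horizontal distance between each of card1, card2, card3 and carrier below 0.025 m and angle between each of card1, card2, card3's own z axis and vertical above 2.95 rad and angle between the x axis of each of card1, card2, card3 and the x axis of carrier, either way round below 0.35 rad and z of card1 in the frame of carrier between 0.018 and 0.055 m and z of card2 in the frame of carrier between 0.018 and 0.055 m and z of card3 in the frame of carrier between 0.018 and 0.055 m and horizontal distance between carrier and stage below 0.02 m and angle between the x axis of carrier and the x axis of stage, either way round below 0.15 rad and z of carrier in the frame of stage between -0.004 and 0.004 m and angle between carrier's own z axis and vertical below 0.06 rad and horizontal distance between spatula_mid and mat below 0.035 m and height (world z) of spatula_mid below 0.008 m and angle between spatula's own z axis and vertical below 0.08 rad and x of spatula_grip in the frame of mat below -0.03 m and angle between the x axis of spatula and the x axis of mat, either way round below 0.25 rad and linear speed of each of carrier, spatula, card1, card2, card3 below 0.02 m/s and contact force between spatula and carrier below 0.05 N); the robot touches nothing.
It fails at once if a card is turned (tipped between 57 and 120 deg) while the fingers grip it ((angle between card1's own z axis and vertical between 1 and 2.1 rad and contact force between the fingers and card1 above 6 N) or (angle between card2's own z axis and vertical between 1 and 2.1 rad and contact force between the fingers and card2 above 6 N) or (angle between card3's own z axis and vertical between 1 and 2.1 rad and contact force between the fingers and card3 above 6 N)).
It fails at once if a card is stood on edge or turned over away from the ramp (more than 0.3 m from the lip) ((angle between card1's own z axis and vertical between 1 and 2.1 rad and horizontal distance between card1 and ramp_lip above 0.3 m) or (angle between card2's own z axis and vertical between 1 and 2.1 rad and horizontal distance between card2 and ramp_lip above 0.3 m) or (angle between card3's own z axis and vertical between 1 and 2.1 rad and horizontal distance between card3 and ramp_lip above 0.3 m)).
It fails at once if the carrier is lifted while the fingers hold it (height (world z) of carrier above 0.012 m and contact force between the fingers and carrier above 4 N).
It fails at once if another thing on the bench is moved more than 5 cm (distance of any of tip_box, mouse, marker, beaker, jar from where it was at the start of the episode above 0.05 m).
Of card1, card2, card3 only 2 to 3 are there at a start; the rules pass over those that are not, and their reading is None.
At some moment in a run one of card1, card2, card3, spatula may be knocked a few centimetres aside while the robot is not near it.
It also fails if it takes over 210 s, if anything falls off the work surface, if the arm or the gripper's body presses on something with over 40 N, if the wrist force passes 120 N, or if a joint passes its speed limit or range.

## Working session

There is one attempt and no reset: what is moved stays moved. The work goes in short steps, Python scripts to look and compute and a shell command to move; the robot and the scene stay as the last step left them, time stands still between calls to the robot, and variables do not carry over. Pictures are saved under pics/ and viewed, at most 14 in all, crops included, and the job is handed in when it is done.

```bash
ls; mkdir -p pics
cat > h.py <<'E'
import numpy as np, cv2
from scipy.spatial.transform import Rotation as Ro
from plant import env
def snap(n,f=None):
    s=env.snapshot(n)
    if f: cv2.imwrite('pics/'+f+'.png',s['image'])
    return s
def K(s): return np.array([[s['fx'],0,s['cx']],[0,s['fy'],s['cy']],[0,0,1.]])
def ray(s,uv,z=0.):
    uv=np.array(uv,float).reshape(-1,1,2)
    p=cv2.undistortPoints(uv,K(s),np.array(s['distortion'],float)).reshape(-1,2)
    R=np.array(s['R']);t=np.array(s['t'])
    d=np.c_[p,np.ones(len(p))]@R; c=-R.T@t
    return c+d*((z-c[2])/d[:,2])[:,None]
def proj(s,X):
    X=np.array(X,float).reshape(-1,3)
    return cv2.projectPoints(X,cv2.Rodrigues(np.array(s['R']))[0],np.array(s['t'],float),K(s),np.array(s['distortion'],float))[0].reshape(-1,2)
def st():
    s=env.state(); print({k:np.round(s[k],4).tolist() for k in('time_s','tcp_pos','orientation','ft_force','grip_width','gripper_force','qpos')}); return s
def go(target,rpy=None):
    "scaled row from current pose to target (world tcp) and rpy"
    s=env.state(); R=Ro.from_euler('xyz',s['orientation'])
    d=R.inv().apply(np.array(target)-s['tcp_pos'])
    o={'x':d[0]/.2,'y':d[1]/.2,'z':d[2]/.2}
    if rpy is not None:
        r=(R.inv()*Ro.from_euler('xyz',rpy)).as_rotvec()/.5
        o.update(rx=r[0],ry=r[1],rz=r[2])
    print({k:round(float(v),3) for k,v in o.items()}, 'dist',np.linalg.norm(d).round(3))
E
python3 - <<'E'
from h import *
st(); a=snap('scene','scene0'); b=snap('top','top0')
for s in(a,b): print((-np.array(s['R']).T@s['t']).round(3), s['fx'])
E
```

```text
pics
{'time_s': 0.0, 'tcp_pos': [0.129, -0.5343, 0.2181], 'orientation': [-3.1404, -0.0001, 0.2368], 'ft_force': [-0.1674, -0.1288, 0.2115], 'grip_width': 0.0929, 'gripper_force': 0.0, 'qpos': [-1.4186, 0.3513, 1.6524, -0.0, 1.1391, -0.0846]}
[1.117 0.268 1.014] 405.2696564804236
[0.487 0.016 1.148] 449.9232422337217
```

View pics/top0.png

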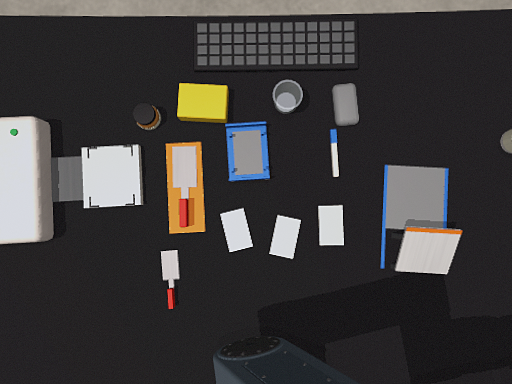

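View pics/scene0.png

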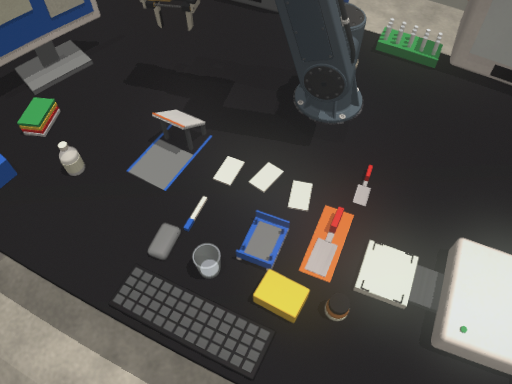

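The top view has three white cards at (236,230), (285,237) and (331,225). The stage is at (112,176), the carrier at (247,152), and the ramp at (428,250) with its landing mat at (415,197).

Possible spatulas are the large one on the orange mat at (183,185) and a small one at (170,278). The description picks the one on the mat; the measurement below checks its length. Nothing else looks like a card: the stage is larger and has corner marks.

```bash
cat > meas.py <<'E'
from h import *
def rects(s,mask,z,amin=100):
    mask=cv2.morphologyEx(mask,cv2.MORPH_OPEN,np.ones((2,2),np.uint8))
    out=[]
    for c in cv2.findContours(mask,cv2.RETR_EXTERNAL,cv2.CHAIN_APPROX_NONE)[0]:
        if cv2.contourArea(c)<amin: continue
        w=ray(s,c.reshape(-1,2).astype(float),z)[:,:2]
        (cx,cy),(a,b),_=r=cv2.minAreaRect((w*1000).astype(np.float32))
        p=cv2.boxPoints(r); e1=p[1]-p[0]; e2=p[2]-p[1]
        L=e1 if np.linalg.norm(e1)>np.linalg.norm(e2) else e2
        yaw=(np.arctan2(L[1],L[0])+np.pi/2)%np.pi-np.pi/2
        M=cv2.moments(c)
        out.append(dict(px=(round(M['m10']/M['m00']),round(M['m01']/M['m00'])),c=(round(cx/1000,4),round(cy/1000,4)),size=(round(max(a,b)),round(min(a,b))),yaw=round(float(yaw),3)))
    return out
def hsv(s,lo,hi): return cv2.inRange(cv2.cvtColor(s['image'],cv2.COLOR_BGR2HSV),lo,hi)
E
python3 - <<'E'
from meas import *
s=snap('top')
for n,lo,hi,z in(('white',(0,0,150),(180,60,255),.008),('stage',(0,0,150),(180,60,255),.025),('orange',(8,180,100),(20,255,255),0),('lip',(8,180,100),(20,255,255),.13),('red',(0,150,80),(5,255,255),.042),('blue',(100,120,80),(125,255,255),.0),('bluehi',(100,120,80),(125,255,255),.04),('gray',(0,0,85),(180,80,145),0)):
    for r in rects(s,hsv(s,lo,hi),z,60): print(n,r)
cv2.imwrite('pics/crop1.png',np.hstack([cv2.resize(s['image'][130:300,150:280],None,fx=3,fy=3),cv2.resize(s['image'][150:320,370:500],None,fx=3,fy=3)]))
E
```

```text
white {'px': (171, 267), 'c': (0.3455, 0.2379), 'size': (91, 40), 'yaw': 0.066}
white {'px': (428, 253), 'c': (0.3808, -0.4043), 'size': (151, 100), 'yaw': 1.504}
white {'px': (286, 238), 'c': (0.4223, -0.0511), 'size': (99, 62), 'yaw': -0.222}
white {'px': (237, 231), 'c': (0.4405, 0.0714), 'size': (99, 61), 'yaw': 0.237}
white {'px': (332, 226), 'c': (0.4509, -0.1667), 'size': (98, 61), 'yaw': 0.015}
white {'px': (185, 170), 'c': (0.588, 0.2011), 'size': (132, 58), 'yaw': -0.001}
white {'px': (112, 177), 'c': (0.5804, 0.3869), 'size': (153, 142), 'yaw': 0.044}
white {'px': (336, 161), 'c': (0.6157, -0.18), 'size': (85, 15), 'yaw': 0.047}
white {'px': (248, 156), 'c': (0.637, 0.041), 'size': (110, 70), 'yaw': 0.049}
white {'px': (19, 182), 'c': (0.5741, 0.6124), 'size': (316, 99), 'yaw': 0.025}
white {'px': (287, 103), 'c': (0.7647, -0.059), 'size': (47, 47), 'yaw': 0.769}
white {'px': (468, 5), 'c': (1.0057, -0.5233), 'size': (98, 25), 'yaw': 1.536}
white {'px': (324, 7), 'c': (1.0105, -0.1553), 'size': (613, 39), 'yaw': 1.56}
white {'px': (104, 7), 'c': (1.013, 0.4109), 'size': (5
[... 3956 characters left out ...]
: (252, 39), 'c': (0.9343, 0.0301), 'size': (23, 21), 'yaw': 1.559}
gray {'px': (325, 38), 'c': (0.934, -0.1595), 'size': (21, 21), 'yaw': -0.013}
gray {'px': (313, 38), 'c': (0.9345, -0.1287), 'size': (21, 21), 'yaw': -0.013}
gray {'px': (202, 28), 'c': (0.9629, 0.1566), 'size': (23, 18), 'yaw': 1.563}
gray {'px': (264, 28), 'c': (0.9625, -0.0025), 'size': (21, 21), 'yaw': -0.011}
gray {'px': (251, 28), 'c': (0.9629, 0.0312), 'size': (21, 21), 'yaw': -0.01}
gray {'px': (350, 27), 'c': (0.9625, -0.2228), 'size': (23, 18), 'yaw': 1.549}
gray {'px': (325, 27), 'c': (0.9626, -0.1599), 'size': (21, 21), 'yaw': -0.013}
gray {'px': (313, 27), 'c': (0.9631, -0.129), 'size': (21, 21), 'yaw': -0.012}
```

View pics/crop1.png

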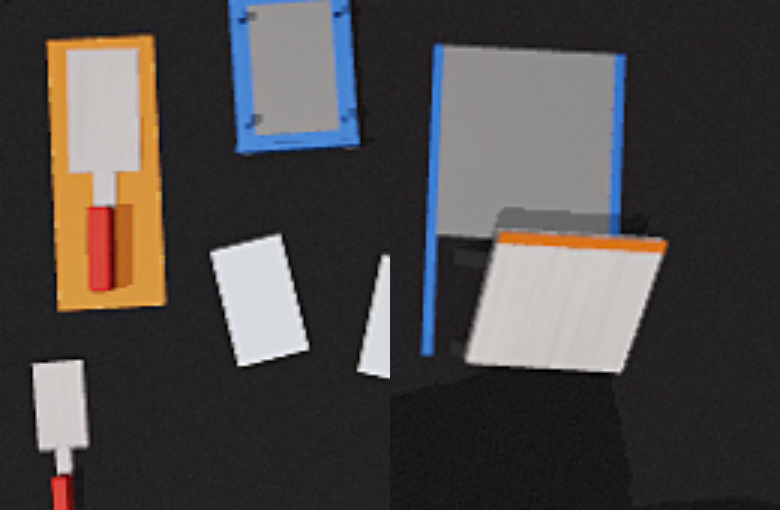

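The crop confirms the choice: the spatula on the orange mat has a blade and neck 132 mm long and a blade about 58 mm wide. The other one is a small decoy. I'll start by squaring the tool yaw to world (0) and heading for the card at (0.451, -0.167).

```bash
python3 -m creep '[{"x":0.94,"y":-0.70,"rz":0.474},{"x":0.94,"y":-0.70,"rz":0.474},{"x":0.94,"y":-0.70,"rz":0.474},{"x":0.94,"y":-0.70,"rz":0.474},{"x":0.94,"y":-0.70,"rz":0.474},{"x":0.94,"y":-0.70,"rz":0.474},{"x":0.94,"y":-0.70,"rz":0.474},{"x":0.94,"y":-0.70,"rz":0.474}]' 100
python3 - <<'E'
from h import *
st(); go((.4509,-.1667,.12),(np.pi,0,.015))
E
```

```text
{'time_s': 0.15, 'tcp_pos': [0.129, -0.5344, 0.2182], 'orientation': [-3.1407, -0.0, 0.2368], 'ft_force': [-0.7155, 0.6149, 0.1278], 'grip_width': 0.0933, 'gripper_force': 0.0, 'qpos': [-1.4186, 0.3511, 1.6523, -0.0, 1.1391, -0.0846]}
{'x': 1.996, 'y': -1.409, 'z': 0.492, 'rx': -0.002, 'ry': 0.0, 'rz': 0.444} dist 0.498$[0]: bad value
```

```bash
python3 -m creep '[{"x":0.94,"y":-0.70,"z":0,"rx":0,"ry":0,"rz":0.474},{"x":0.94,"y":-0.70,"z":0,"rx":0,"ry":0,"rz":0.474},{"x":0.94,"y":-0.70,"z":0,"rx":0,"ry":0,"rz":0.474},{"x":0.94,"y":-0.70,"z":0,"rx":0,"ry":0,"rz":0.474},{"x":0.94,"y":-0.70,"z":0,"rx":0,"ry":0,"rz":0.474},{"x":0.94,"y":-0.70,"z":0,"rx":0,"ry":0,"rz":0.474},{"x":0.94,"y":-0.70,"z":0,"rx":0,"ry":0,"rz":0.474}]' 100
python3 - <<'E'
from h import *
st(); go((.4509,-.1667,.12),(np.pi,0,.015))
E
```

```text
time_s: 0.85
tcp_pos: [0.2792, -0.3543, 0.2187]
orientation: [3.141, 0.0, 0.001]
ft_force: [0.3, -0.2, 0.2]
grip_width: 0.0929
gripper_force: 0.0
{'time_s': 0.85, 'tcp_pos': [0.2792, -0.3543, 0.2187], 'orientation': [3.1413, 0.0001, 0.0015], 'ft_force': [0.2798, -0.1892, 0.208], 'grip_width': 0.0929, 'gripper_force': 0.0, 'qpos': [-1.0066, 0.1692, 1.8939, -0.0002, 1.0783, 0.5629]}
{'x': 0.86, 'y': -0.937, 'z': 0.493, 'rx': 0.001, 'ry': 0.0, 'rz': -0.027} dist 0.273
```

```bash
python3 -m creep '[{"x":0.86,"y":-0.937,"z":0.49,"rx":0,"ry":0,"rz":-0.027},{"x":0.86,"y":-0.937,"z":0.49,"rx":0,"ry":0,"rz":-0.027},{"x":0.86,"y":-0.937,"z":0.49,"rx":0,"ry":0,"rz":-0.027},{"x":0.86,"y":-0.937,"z":0.49,"rx":0,"ry":0,"rz":-0.027},{"x":0.86,"y":-0.937,"z":0.49,"rx":0,"ry":0,"rz":-0.027},{"x":0.86,"y":-0.937,"z":0.49,"rx":0,"ry":0,"rz":-0.027},{"x":0.86,"y":-0.937,"z":0.49,"rx":0,"ry":0,"rz":-0.027}]'
python3 - <<'E'
from meas import *
st(); s=snap('wrist','w1')
for r in rects(s,hsv(s,(0,0,150),(180,60,255)),.008,2000): print(r)
go((.4509,-.1667,.002),(np.pi,0,.015))
E
```

```text
time_s: 1.55
tcp_pos: [0.4515, -0.1664, 0.1193]
orientation: [-3.141, 0.002, 0.015]
ft_force: [-0.4, -0.1, -0.4]
grip_width: 0.093
gripper_force: 0.0
{'time_s': 1.55, 'tcp_pos': [0.4515, -0.1664, 0.1193], 'orientation': [-3.1407, 0.0018, 0.015], 'ft_force': [-0.4262, -0.147, -0.361], 'grip_width': 0.093, 'gripper_force': 0.0, 'qpos': [-0.4499, 0.3665, 1.9161, 0.0, 0.861, 1.1059]}
{'px': (127, 205), 'c': (0.4248, -0.0506), 'size': (101, 60), 'yaw': -0.221}
{'px': (15, 204), 'c': (0.4402, 0.0461), 'size': (110, 43), 'yaw': -0.2}
{'px': (256, 184), 'c': (0.4527, -0.1664), 'size': (100, 60), 'yaw': 0.015}
{'x': 0.001, 'y': -0.004, 'z': 0.59, 'rx': -0.001, 'ry': 0.003, 'rz': -0.001} dist 0.118
```

View pics/w1.png

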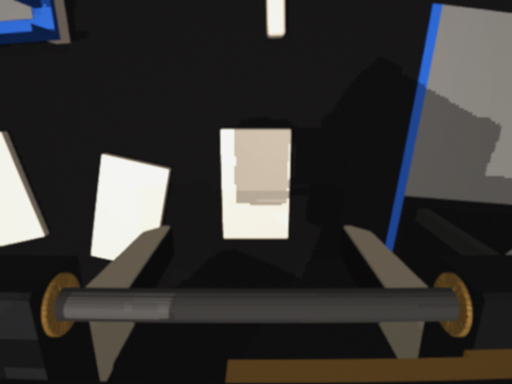

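The wrist view shows the card centred at (256,184), with its measured size exactly 100 x 60 mm. Descending, gripping and lifting.

```bash
python3 -m creep '[{"x":0.006,"y":0,"z":0.25,"rx":0,"ry":0,"rz":0},{"x":0.006,"y":0,"z":0.45,"rx":0,"ry":0,"rz":0},{"x":0.006,"y":0,"z":0.585,"rx":0,"ry":0,"rz":0},{"x":0.006,"y":0,"z":0.585,"rx":0,"ry":0,"rz":0},{"x":0.006,"y":0,"z":0.585,"rx":0,"ry":0,"rz":0}]' && python3 -m creep '[{"x":0,"y":0,"z":0,"rx":0,"ry":0,"rz":0},{"x":0,"y":0,"z":0,"rx":0,"ry":0,"rz":0},{"x":0,"y":0,"z":0,"rx":0,"ry":0,"rz":0},{"x":0,"y":0,"z":0,"rx":0,"ry":0,"rz":0},{"x":0,"y":0,"z":0,"rx":0,"ry":0,"rz":0},{"x":0,"y":0,"z":0,"rx":0,"ry":0,"rz":0}]' 0
python3 -m creep '[{"x":0,"y":0,"z":-0.2,"rx":0,"ry":0,"rz":0},{"x":0,"y":0,"z":-0.4,"rx":0,"ry":0,"rz":0},{"x":0,"y":0,"z":-0.6,"rx":0,"ry":0,"rz":0},{"x":0,"y":0,"z":-0.8,"rx":0,"ry":0,"rz":0},{"x":0,"y":0,"z":-0.95,"rx":0,"ry":0,"rz":0}]'
python3 - <<'E'
from h import *
go((.46,-.36,.22),(np.pi,0,-.066))
E
```

```text
time_s: 2.1
tcp_pos: [0.4517, -0.1687, 0.0039]
orientation: [3.142, 0.0, 0.011]
ft_force: [-0.4, 0.8, 0.7]
grip_width: 0.0932
gripper_force: 0.0
time_s: 2.7
tcp_pos: [0.4523, -0.1671, 0.0038]
orientation: [3.141, -0.0, 0.014]
ft_force: [-1.9, -0.2, 3.8]
grip_width: 0.0592
gripper_force: 30.0
time_s: 3.2
tcp_pos: [0.4524, -0.1671, 0.1961]
orientation: [3.141, -0.002, 0.014]
ft_force: [0.6, -0.5, -0.9]
grip_width: 0.0593
gripper_force: 30.0
{'x': 0.025, 'y': 0.965, 'z': -0.119, 'rx': 0.002, 'ry': -0.004, 'rz': 0.159} dist 0.195
```

```bash
python3 -m creep '[{"x":0.025,"y":0.965,"z":-0.1,"rx":0,"ry":0,"rz":0.159},{"x":0.025,"y":0.965,"z":-0.1,"rx":0,"ry":0,"rz":0.159},{"x":0.025,"y":0.965,"z":-0.1,"rx":0,"ry":0,"rz":0.159},{"x":0.025,"y":0.965,"z":-0.1,"rx":0,"ry":0,"rz":0.159},{"x":0.025,"y":0.965,"z":-0.1,"rx":0,"ry":0,"rz":0.159},{"x":0.025,"y":0.965,"z":-0.1,"rx":0,"ry":0,"rz":0.159},{"x":0.025,"y":0.965,"z":-0.1,"rx":0,"ry":0,"rz":0.159}]'
python3 - <<'E'
from meas import *
s=snap('wrist','w2')
for r in rects(s,hsv(s,(8,150,100),(20,255,255)),.13,60): print('lip',r)
for r in rects(s,hsv(s,(100,120,80),(125,255,255)),0,200): print('blue',r)
s=snap('top'); 
for r in rects(s,hsv(s,(8,150,100),(20,255,255)),.13,30): print('toplip',r)
go((.474,-.3775,.164),(np.pi,0,-.066))
E
```

```text
time_s: 3.9
tcp_pos: [0.4596, -0.3589, 0.2133]
orientation: [-3.141, 0.001, -0.066]
ft_force: [0.4, 0.8, 0.3]
grip_width: 0.0592
gripper_force: 30.0
lip {'px': (340, 369), 'c': (0.2845, -0.4189), 'size': (365, 35), 'yaw': 1.505}
lip {'px': (389, 307), 'c': (0.3488, -0.4698), 'size': (69, 20), 'yaw': 0.15}
lip {'px': (126, 306), 'c': (0.364, -0.2369), 'size': (69, 20), 'yaw': -0.259}
lip {'px': (333, 216), 'c': (0.4396, -0.4204), 'size': (29, 7), 'yaw': 1.504}
blue {'px': (337, 121), 'c': (0.5003, -0.4546), 'size': (190, 10), 'yaw': -0.07}
blue {'px': (203, 91), 'c': (0.5458, -0.305), 'size': (118, 9), 'yaw': -0.066}
toplip {'px': (186, 188), 'c': (0.5433, 0.1804), 'size': (205, 82), 'yaw': 0.043}
{'x': 0.077, 'y': 0.089, 'z': 0.248, 'rx': -0.001, 'ry': 0.001, 'rz': 0.002} dist 0.055
```

View pics/w2.png

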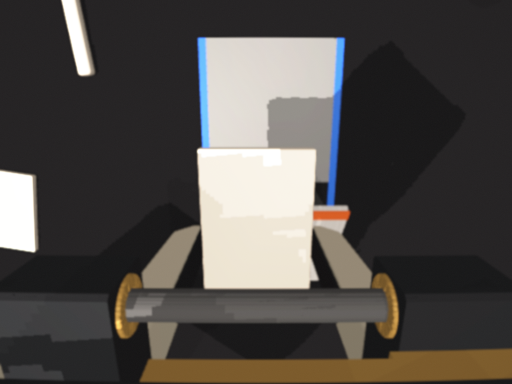

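```bash
python3 -m creep '[{"x":0.081,"y":0.087,"z":0.15,"rx":0,"ry":0,"rz":0},{"x":0.081,"y":0.087,"z":0.245,"rx":0,"ry":0,"rz":0},{"x":0.081,"y":0.087,"z":0.245,"rx":0,"ry":0,"rz":0},{"x":0.081,"y":0.087,"z":0.245,"rx":0,"ry":0,"rz":0},{"x":0.081,"y":0.087,"z":0.245,"rx":0,"ry":0,"rz":0},{"x":0.081,"y":0.087,"z":0.245,"rx":0,"ry":0,"rz":0}]' && python3 -m creep '[{"x":0,"y":0,"z":0,"rx":0,"ry":0,"rz":0},{"x":0,"y":0,"z":0,"rx":0,"ry":0,"rz":0},{"x":0,"y":0,"z":0,"rx":0,"ry":0,"rz":0},{"x":0,"y":0,"z":0,"rx":0,"ry":0,"rz":0},{"x":0,"y":0,"z":0,"rx":0,"ry":0,"rz":0},{"x":0,"y":0,"z":0,"rx":0,"ry":0,"rz":0},{"x":0,"y":0,"z":0,"rx":0,"ry":0,"rz":0},{"x":0,"y":0,"z":0,"rx":0,"ry":0,"rz":0},{"x":0,"y":0,"z":0,"rx":0,"ry":0,"rz":0},{"x":0,"y":0,"z":0,"rx":0,"ry":0,"rz":0}]' 100
python3 - <<'E'
from meas import *
s=snap('wrist','w3')
g=hsv(s,(40,70,40),(85,255,255))
for r in rects(s,g,.008,300): print('green',r, proj(s,[*r['c'],.008]).round())
E
```

```text
time_s: 4.6
tcp_pos: [0.4751, -0.3784, 0.1659]
orientation: [3.14, -0.001, -0.066]
ft_force: [-0.4, -0.1, -0.0]
grip_width: 0.0594
gripper_force: 30.0
time_s: 5.6
tcp_pos: [0.4748, -0.3784, 0.1646]
orientation: [3.142, -0.0, -0.066]
ft_force: [0.1, -0.5, -0.3]
grip_width: 0.0932
gripper_force: 0.0
green {'px': (256, 111), 'c': (0.5363, -0.382), 'size': (95, 54), 'yaw': -0.028} [[255. 115.]]
```

View pics/w3.png

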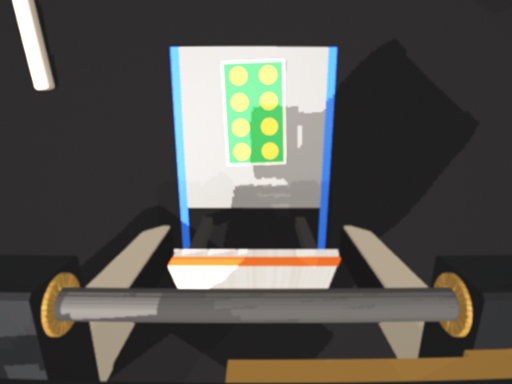

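The card landed green face up at about (255,115), measured at (0.536, -0.382). Picking it up.

```bash
python3 -m creep '[{"x":0.2,"y":0,"z":0,"rx":0,"ry":0,"rz":-0.076},{"x":0.308,"y":0,"z":0.1,"rx":0,"ry":0,"rz":-0.076},{"x":0.308,"y":0,"z":0.3,"rx":0,"ry":0,"rz":-0.076},{"x":0.308,"y":0,"z":0.5,"rx":0,"ry":0,"rz":-0.076},{"x":0.308,"y":0,"z":0.7,"rx":0,"ry":0,"rz":-0.076},{"x":0.308,"y":0,"z":0.812,"rx":0,"ry":0,"rz":-0.076},{"x":0.308,"y":0,"z":0.812,"rx":0,"ry":0,"rz":-0.076},{"x":0.308,"y":0,"z":0.812,"rx":0,"ry":0,"rz":-0.076}]' && python3 -m creep '[{"x":0,"y":0,"z":0,"rx":0,"ry":0,"rz":0},{"x":0,"y":0,"z":0,"rx":0,"ry":0,"rz":0},{"x":0,"y":0,"z":0,"rx":0,"ry":0,"rz":0},{"x":0,"y":0,"z":0,"rx":0,"ry":0,"rz":0},{"x":0,"y":0,"z":0,"rx":0,"ry":0,"rz":0},{"x":0,"y":0,"z":0,"rx":0,"ry":0,"rz":0}]' 0
python3 -m creep '[{"x":0,"y":0,"z":-0.2,"rx":0,"ry":0,"rz":0},{"x":0,"y":0,"z":-0.4,"rx":0,"ry":0,"rz":0},{"x":0,"y":0,"z":-0.6,"rx":0,"ry":0,"rz":0},{"x":0,"y":0,"z":-0.8,"rx":0,"ry":0,"rz":0},{"x":0,"y":0,"z":-0.9,"rx":0,"ry":0,"rz":0}]'
python3 - <<'E'
from h import *
go((.636,.041,.15),(np.pi,0,.052))
E
```

```text
time_s: 6.45
tcp_pos: [0.5363, -0.3825, 0.002]
orientation: [-3.141, 0.0, -0.028]
ft_force: [-0.2, -0.3, 0.7]
grip_width: 0.0927
gripper_force: 0.0
time_s: 7.05
tcp_pos: [0.5362, -0.3825, 0.0023]
orientation: [-3.142, 0.0, -0.028]
ft_force: [-0.3, 0.3, 0.8]
grip_width: 0.0594
gripper_force: 30.0
time_s: 7.55
tcp_pos: [0.537, -0.3832, 0.1862]
orientation: [3.139, -0.004, -0.028]
ft_force: [0.7, 0.1, -1.1]
grip_width: 0.0595
gripper_force: 30.0
{'x': 0.434, 'y': -2.134, 'z': 0.177, 'rx': 0.006, 'ry': -0.007, 'rz': -0.16} dist 0.437
```

```bash
python3 -m creep '[{"x":0.2,"y":-1,"z":0.05,"rx":0,"ry":0,"rz":-0.08},{"x":0.2,"y":-1,"z":0.05,"rx":0,"ry":0,"rz":-0.08},{"x":0.2,"y":-1,"z":0.05,"rx":0,"ry":0,"rz":-0.08},{"x":0.2,"y":-1,"z":0.05,"rx":0,"ry":0,"rz":-0.08},{"x":0.2,"y":-1,"z":0.05,"rx":0,"ry":0,"rz":-0.08}]' && python3 -m creep '[{"x":0.2,"y":-1,"z":0.05,"rx":0,"ry":0,"rz":-0.08},{"x":0.2,"y":-1,"z":0.05,"rx":0,"ry":0,"rz":-0.08},{"x":0.2,"y":-1,"z":0.05,"rx":0,"ry":0,"rz":-0.08},{"x":0.2,"y":-1,"z":0.05,"rx":0,"ry":0,"rz":-0.08},{"x":0.2,"y":-1,"z":0.05,"rx":0,"ry":0,"rz":-0.08},{"x":0.2,"y":-1,"z":0.05,"rx":0,"ry":0,"rz":-0.08}]'
python3 - <<'E'
from meas import *
s=snap('wrist','w4'); t=snap('scene')
for a in(s,t):
  for r in rects(a,hsv(a,(100,120,80),(125,255,255)),.048,800): print('blue',r)
go((.636,.041,.06),(np.pi,0,.052))
E
```

```text
time_s: 8.05
tcp_pos: [0.5825, -0.1788, 0.1721]
orientation: [-3.14, 0.0, 0.016]
ft_force: [-0.7, -0.6, -0.7]
grip_width: 0.0597
gripper_force: 30.0
time_s: 8.65
tcp_pos: [0.6195, 0.0174, 0.1621]
orientation: [3.141, 0.0, 0.054]
ft_force: [0.2, -0.3, -0.3]
grip_width: 0.0592
gripper_force: 30.0
blue {'px': (219, 125), 'c': (0.6439, 0.0428), 'size': (129, 101), 'yaw': 0.052}
blue {'px': (36, 26), 'c': (0.0846, -1.3565), 'size': (483, 353), 'yaw': -0.37}
{'x': 0.089, 'y': -0.123, 'z': 0.511, 'rx': 0.001, 'ry': 0.0, 'rz': -0.002} dist 0.107
```

View pics/w4.png

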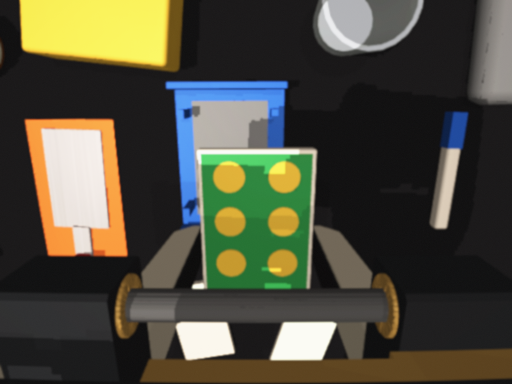

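Run:
```python
from meas import *
s=snap('wrist')
p=ray(s,[(167,83),(287,82)],.048); print(p.round(4)); m=p.mean(0); y=np.arctan2(p[0,0]-p[1,0],-(p[0,1]-p[1,1]));print(y)
c=m-.07*np.array([np.cos(.052),np.sin(.052),0]); print(c.round(4))
t=snap('top')
r=[r for r in rects(t,hsv(t,(100,120,80),(125,255,255)),.048,800)]; print(r)
go((*c[:2],.06),(np.pi,0,.052))
```

```text
[[ 0.7052  0.0935  0.048 ]
 [ 0.7108 -0.0056  0.048 ]]
-3.0848518042917012
[0.6381 0.0403 0.048 ]
[]
{'x': 0.099, 'y': -0.121, 'z': 0.512, 'rx': 0.0, 'ry': -0.0, 'rz': -0.004} dist 0.107
```

```bash
python3 -m creep '[{"x":0.097,"y":-0.12,"z":0.1,"rx":0,"ry":0,"rz":0},{"x":0.097,"y":-0.12,"z":0.3,"rx":0,"ry":0,"rz":0},{"x":0.097,"y":-0.12,"z":0.4,"rx":0,"ry":0,"rz":0},{"x":0.097,"y":-0.12,"z":0.5,"rx":0,"ry":0,"rz":0},{"x":0.097,"y":-0.12,"z":0.6,"rx":0,"ry":0,"rz":0},{"x":0.097,"y":-0.12,"z":0.66,"rx":0,"ry":0,"rz":0},{"x":0.097,"y":-0.12,"z":0.685,"rx":0,"ry":0,"rz":0},{"x":0.097,"y":-0.12,"z":0.685,"rx":0,"ry":0,"rz":0},{"x":0.097,"y":-0.12,"z":0.685,"rx":0,"ry":0,"rz":0}]' && python3 -m creep '[{"x":0,"y":0,"z":0,"rx":0,"ry":0,"rz":0},{"x":0,"y":0,"z":0,"rx":0,"ry":0,"rz":0},{"x":0,"y":0,"z":0,"rx":0,"ry":0,"rz":0},{"x":0,"y":0,"z":0,"rx":0,"ry":0,"rz":0},{"x":0,"y":0,"z":0,"rx":0,"ry":0,"rz":0}]' 90
python3 -m creep '[{"x":0,"y":0,"z":-0.2,"rx":0,"ry":0,"rz":0},{"x":0,"y":0,"z":-0.4,"rx":0,"ry":0,"rz":0},{"x":0,"y":0,"z":-0.6,"rx":0,"ry":0,"rz":0},{"x":-0.2,"y":0,"z":-0.8,"rx":0,"ry":0,"rz":0},{"x":-0.4,"y":0,"z":-0.8,"rx":0,"ry":0,"rz":0},{"x":-0.6,"y":0,"z":-0.8,"rx":0,"ry":0,"rz":0},{"x":-0.6,"y":0,"z":-0.8,"rx":0,"ry":0,"rz":0}]'
python3 - <<'E'
from meas import *
s=snap('wrist','w5')
for r in rects(s,hsv(s,(40,70,40),(85,255,255)),.028,300): print('green',r)
for r in rects(s,hsv(s,(0,0,150),(180,60,255)),.008,1500): print('white',r)
st(); go((.4248,-.0506,.12),(np.pi,0,-.221))
E
```

```text
time_s: 9.75
tcp_pos: [0.6382, 0.0415, 0.0261]
orientation: [3.142, -0.001, 0.051]
ft_force: [-0.3, 0.2, 0.5]
grip_width: 0.0593
gripper_force: 30.0
time_s: 10.25
tcp_pos: [0.6377, 0.0418, 0.0253]
orientation: [-3.142, -0.0, 0.052]
ft_force: [-0.0, 0.6, -0.1]
grip_width: 0.0835
gripper_force: 0.0
time_s: 10.95
tcp_pos: [0.5136, 0.0356, 0.1853]
orientation: [-3.141, 0.003, 0.052]
ft_force: [0.7, -0.6, 0.9]
grip_width: 0.0839
gripper_force: 0.0
green {'px': (258, 51), 'c': (0.6343, 0.0399), 'size': (85, 55), 'yaw': 0.052}
white {'px': (321, 249), 'c': (0.4247, -0.0505), 'size': (101, 62), 'yaw': -0.218}
white {'px': (221, 229), 'c': (0.4428, 0.0719), 'size': (101, 61), 'yaw': 0.239}
white {'px': (98, 79), 'c': (0.5896, 0.2013), 'size': (133, 59), 'yaw': 0.018}
white {'px': (249, 65), 'c': (0.6327, 0.0415), 'size': (99, 72), 'yaw': 0.055}
{'time_s': 11.0, 'tcp_pos': [0.5163, 0.0355, 0.1857], 'orientation': [-3.1416, 0.0, 0.0518], 'ft_force': [1.1362, 0.3242, -0.2912], 'grip_width': 0.0836, 'gripper_force': 0.0, 'qpos': [-0.0213, 0.3306, 1.7699, 0.0, 1.0412, 1.4978]}
{'x': -0.479, 'y': 0.406, 'z': 0.329, 'rx': -0.0, 'ry': 0.0, 'rz': 0.546} dist 0.142
```

View pics/w5.png

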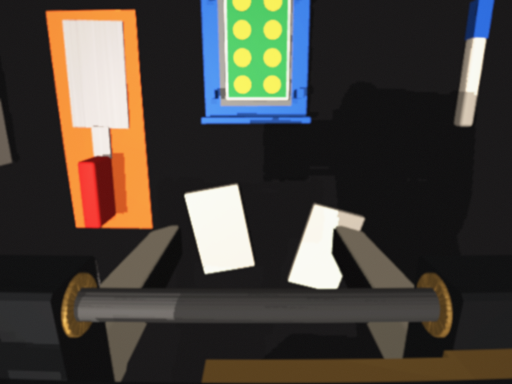

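Card 1 sits face up inside the carrier at (258,51). The other two cards are undisturbed. Next is the card at (0.425, -0.0505).

```bash
python3 -m creep '[{"x":-0.479,"y":0.406,"z":0.329,"rx":0,"ry":0,"rz":0.546},{"x":-0.479,"y":0.406,"z":0.329,"rx":0,"ry":0,"rz":0.546},{"x":-0.479,"y":0.406,"z":0.329,"rx":0,"ry":0,"rz":0.546},{"x":-0.479,"y":0.406,"z":0.329,"rx":0,"ry":0,"rz":0.546},{"x":-0.479,"y":0.406,"z":0.329,"rx":0,"ry":0,"rz":0.546},{"x":-0.479,"y":0.406,"z":0.5,"rx":0,"ry":0,"rz":0.546},{"x":-0.479,"y":0.406,"z":0.7,"rx":0,"ry":0,"rz":0.546},{"x":-0.479,"y":0.406,"z":0.85,"rx":0,"ry":0,"rz":0.546},{"x":-0.479,"y":0.406,"z":0.914,"rx":0,"ry":0,"rz":0.546},{"x":-0.479,"y":0.406,"z":0.914,"rx":0,"ry":0,"rz":0.546},{"x":-0.479,"y":0.406,"z":0.914,"rx":0,"ry":0,"rz":0.546}]' 100 && python3 -m creep '[{"x":0,"y":0,"z":0,"rx":0,"ry":0,"rz":0},{"x":0,"y":0,"z":0,"rx":0,"ry":0,"rz":0},{"x":0,"y":0,"z":0,"rx":0,"ry":0,"rz":0},{"x":0,"y":0,"z":0,"rx":0,"ry":0,"rz":0},{"x":0,"y":0,"z":0,"rx":0,"ry":0,"rz":0},{"x":0,"y":0,"z":0,"rx":0,"ry":0,"rz":0}]' 0
python3 -m creep '[{"x":0,"y":0,"z":-0.2,"rx":0,"ry":0,"rz":0},{"x":0,"y":0,"z":-0.4,"rx":0,"ry":0,"rz":0},{"x":0,"y":0,"z":-0.6,"rx":0,"ry":0,"rz":0},{"x":0,"y":0,"z":-0.8,"rx":0,"ry":0,"rz":0},{"x":0,"y":0,"z":-0.98,"rx":0,"ry":0,"rz":0},{"x":0,"y":0,"z":-0.98,"rx":0,"ry":0,"rz":0}]'
python3 - <<'E'
from h import *
go((.475,-.377,.20),(np.pi,0,-.066))
E
```

```text
time_s: 12.1
tcp_pos: [0.4281, -0.0502, 0.0025]
orientation: [-3.142, -0.001, -0.22]
ft_force: [0.1, 0.2, 0.0]
grip_width: 0.0931
gripper_force: 0.0
time_s: 12.7
tcp_pos: [0.4265, -0.0506, 0.0026]
orientation: [-3.142, -0.0, -0.221]
ft_force: [-0.2, 1.0, 1.2]
grip_width: 0.0596
gripper_force: 30.0
time_s: 13.3
tcp_pos: [0.4283, -0.051, 0.2025]
orientation: [3.142, -0.008, -0.221]
ft_force: [0.5, 0.6, -0.8]
grip_width: 0.0594
gripper_force: 30.0
{'x': 0.585, 'y': 1.539, 'z': 0.017, 'rx': 0.001, 'ry': -0.015, 'rz': -0.31} dist 0.329
```

```bash
python3 -m creep '[{"x":0.29,"y":0.77,"z":0,"rx":0,"ry":0,"rz":-0.31},{"x":0.29,"y":0.77,"z":0,"rx":0,"ry":0,"rz":-0.31},{"x":0.29,"y":0.77,"z":0,"rx":0,"ry":0,"rz":-0.31},{"x":0.29,"y":0.77,"z":0,"rx":0,"ry":0,"rz":-0.31},{"x":0.29,"y":0.77,"z":0,"rx":0,"ry":0,"rz":-0.31}]' && python3 -m creep '[{"x":0.183,"y":0.805,"z":0,"rx":0,"ry":0,"rz":0},{"x":0.183,"y":0.805,"z":0,"rx":0,"ry":0,"rz":0},{"x":0.183,"y":0.805,"z":0,"rx":0,"ry":0,"rz":0},{"x":0.183,"y":0.805,"z":0.0,"rx":0,"ry":0,"rz":0},{"x":0.183,"y":0.805,"z":0.1,"rx":0,"ry":0,"rz":0},{"x":0.183,"y":0.805,"z":0.18,"rx":0,"ry":0,"rz":0},{"x":0.183,"y":0.805,"z":0.18,"rx":0,"ry":0,"rz":0},{"x":0.183,"y":0.805,"z":0.18,"rx":0,"ry":0,"rz":0}]'
python3 - <<'E'
from h import *
go((.477,-.378,.165),(np.pi,0,-.066))
E
```

```text
time_s: 13.8
tcp_pos: [0.4488, -0.2156, 0.1972]
orientation: [-3.141, 0.001, -0.069]
ft_force: [-1.0, -0.2, -0.4]
grip_width: 0.059
gripper_force: 30.0
time_s: 14.6
tcp_pos: [0.4751, -0.3757, 0.1623]
orientation: [-3.141, 0.001, -0.066]
ft_force: [0.7, 0.2, 0.5]
grip_width: 0.0595
gripper_force: 30.0
{'x': 0.01, 'y': 0.011, 'z': -0.014, 'rx': -0.001, 'ry': 0.001, 'rz': 0.001} dist 0.004
```

```bash
python3 -m creep '[{"x":0.01,"y":0.01,"z":-0.014,"rx":0,"ry":0,"rz":0},{"x":0.01,"y":0.01,"z":-0.014,"rx":0,"ry":0,"rz":0},{"x":0.01,"y":0.01,"z":-0.014,"rx":0,"ry":0,"rz":0}]' && python3 -m creep '[{"x":0,"y":0,"z":0,"rx":0,"ry":0,"rz":0},{"x":0,"y":0,"z":0,"rx":0,"ry":0,"rz":0},{"x":0,"y":0,"z":0,"rx":0,"ry":0,"rz":0},{"x":0,"y":0,"z":0,"rx":0,"ry":0,"rz":0},{"x":0,"y":0,"z":0,"rx":0,"ry":0,"rz":0},{"x":0,"y":0,"z":0,"rx":0,"ry":0,"rz":0},{"x":0,"y":0,"z":0,"rx":0,"ry":0,"rz":0},{"x":0,"y":0,"z":0,"rx":0,"ry":0,"rz":0},{"x":0,"y":0,"z":0,"rx":0,"ry":0,"rz":0},{"x":0,"y":0,"z":0,"rx":0,"ry":0,"rz":0}]' 100
python3 - <<'E'
from meas import *
s=snap('wrist','w6')
for r in rects(s,hsv(s,(40,70,40),(85,255,255)),.008,300):
  print('green',r, proj(s,[*r['c'],.008]).round()); go((*r['c'],.003),(np.pi,0,r['yaw']))
E
```

```text
time_s: 14.9
tcp_pos: [0.4772, -0.3788, 0.166]
orientation: [3.141, -0.001, -0.066]
ft_force: [1.1, 0.6, -0.5]
grip_width: 0.0598
gripper_force: 30.0
time_s: 15.9
tcp_pos: [0.4769, -0.3787, 0.1652]
orientation: [-3.142, -0.0, -0.066]
ft_force: [-0.4, 0.3, 0.1]
grip_width: 0.0925
gripper_force: 0.0
green {'px': (257, 123), 'c': (0.5288, -0.3836), 'size': (94, 54), 'yaw': -0.061} [[257. 125.]]
{'x': 0.261, 'y': 0.007, 'z': 0.811, 'rx': -0.0, 'ry': -0.0, 'rz': -0.011} dist 0.17
```

```bash
python3 -m creep '[{"x":0.2,"y":0,"z":0,"rx":0,"ry":0,"rz":-0.01},{"x":0.261,"y":0.007,"z":0.1,"rx":0,"ry":0,"rz":-0.01},{"x":0.261,"y":0.007,"z":0.3,"rx":0,"ry":0,"rz":-0.01},{"x":0.261,"y":0.007,"z":0.5,"rx":0,"ry":0,"rz":-0.01},{"x":0.261,"y":0.007,"z":0.7,"rx":0,"ry":0,"rz":-0.01},{"x":0.261,"y":0.007,"z":0.812,"rx":0,"ry":0,"rz":-0.01},{"x":0.261,"y":0.007,"z":0.812,"rx":0,"ry":0,"rz":-0.01},{"x":0.261,"y":0.007,"z":0.812,"rx":0,"ry":0,"rz":-0.01}]' && python3 -m creep '[{"x":0,"y":0,"z":0,"rx":0,"ry":0,"rz":0},{"x":0,"y":0,"z":0,"rx":0,"ry":0,"rz":0},{"x":0,"y":0,"z":0,"rx":0,"ry":0,"rz":0},{"x":0,"y":0,"z":0,"rx":0,"ry":0,"rz":0},{"x":0,"y":0,"z":0,"rx":0,"ry":0,"rz":0},{"x":0,"y":0,"z":0,"rx":0,"ry":0,"rz":0}]' 0
python3 -m creep '[{"x":0,"y":0,"z":-0.2,"rx":0,"ry":0,"rz":0},{"x":0,"y":0,"z":-0.4,"rx":0,"ry":0,"rz":0},{"x":0,"y":0,"z":-0.6,"rx":0,"ry":0,"rz":0},{"x":0,"y":0,"z":-0.8,"rx":0,"ry":0,"rz":0},{"x":0,"y":0,"z":-0.9,"rx":0,"ry":0,"rz":0}]'
python3 -m creep '[{"x":0.2,"y":-1,"z":0,"rx":0,"ry":0,"rz":-0.11},{"x":0.2,"y":-1,"z":0,"rx":0,"ry":0,"rz":-0.11},{"x":0.2,"y":-1,"z":0,"rx":0,"ry":0,"rz":-0.11},{"x":0.2,"y":-1,"z":0,"rx":0,"ry":0,"rz":-0.11},{"x":0.2,"y":-1,"z":0,"rx":0,"ry":0,"rz":-0.11}]' && python3 -m creep '[{"x":0.18,"y":-1,"z":0.05,"rx":0,"ry":0,"rz":-0.11},{"x":0.18,"y":-1,"z":0.05,"rx":0,"ry":0,"rz":-0.11},{"x":0.18,"y":-1,"z":0.05,"rx":0,"ry":0,"rz":-0.11},{"x":0.18,"y":-1,"z":0.05,"rx":0,"ry":0,"rz":-0.11},{"x":0.18,"y":-1,"z":0.05,"rx":0,"ry":0,"rz":-0.11},{"x":0.18,"y":-1,"z":0.05,"rx":0,"ry":0,"rz":-0.11},{"x":0.18,"y":-1,"z":0.05,"rx":0,"ry":0,"rz":-0.11}]'
python3 - <<'E'
from meas import *
s=snap('wrist','w7')
m=hsv(s,(100,120,80),(125,255,255)); m[200:]=0; m[:,400:]=0
for r in rects(s,m,.048,300): print(r)
ys,xs=np.nonzero(m); t=ys.min(); print(t, xs[ys<=t+3].min(), xs[ys<=t+3].max())
p=ray(s,[(xs[ys<=t+3].min(),t),(xs[ys<=t+3].max(),t)],.048); print(p.mean(0).round(4)-.07*np.array([1,.052,0]))
go((.6375,.0405,.034),(np.pi,0,.052))
E
```

```text
time_s: 16.75
tcp_pos: [0.5289, -0.3836, 0.0026]
orientation: [-3.141, 0.0, -0.061]
ft_force: [-0.9, 0.4, -0.1]
grip_width: 0.0933
gripper_force: 0.0
time_s: 17.35
tcp_pos: [0.5289, -0.3835, 0.0029]
orientation: [3.142, -0.0, -0.061]
ft_force: [0.4, 0.2, 0.1]
grip_width: 0.0595
gripper_force: 30.0
time_s: 17.85
tcp_pos: [0.5296, -0.3842, 0.1868]
orientation: [3.139, -0.004, -0.061]
ft_force: [0.3, -0.1, 0.0]
grip_width: 0.0596
gripper_force: 30.0
time_s: 18.35
tcp_pos: [0.5819, -0.1816, 0.183]
orientation: [-3.141, -0.0, -0.002]
ft_force: [0.2, -0.7, -1.0]
grip_width: 0.0595
gripper_force: 30.0
time_s: 19.05
tcp_pos: [0.6182, 0.0122, 0.1728]
orientation: [3.141, 0.0, 0.048]
ft_force: [0.7, -0.2, -0.5]
grip_width: 0.0595
gripper_force: 30.0
{'px': (218, 116), 'c': (0.6557, 0.0427), 'size': (107, 102), 'yaw': 0.058}
79 162 280
[0.64    0.04286 0.048  ]
{'x': 0.103, 'y': -0.139, 'z': 0.695, 'rx': 0.0, 'ry': -0.0, 'rz': -0.009} dist 0.143
```

```bash
python3 -m creep '[{"x":0.106,"y":-0.141,"z":0.1,"rx":0,"ry":0,"rz":-0.009},{"x":0.106,"y":-0.141,"z":0.3,"rx":0,"ry":0,"rz":-0.009},{"x":0.106,"y":-0.141,"z":0.4,"rx":0,"ry":0,"rz":-0.009},{"x":0.106,"y":-0.141,"z":0.5,"rx":0,"ry":0,"rz":-0.009},{"x":0.106,"y":-0.141,"z":0.6,"rx":0,"ry":0,"rz":-0.009},{"x":0.106,"y":-0.141,"z":0.66,"rx":0,"ry":0,"rz":-0.009},{"x":0.106,"y":-0.141,"z":0.695,"rx":0,"ry":0,"rz":-0.009},{"x":0.106,"y":-0.141,"z":0.695,"rx":0,"ry":0,"rz":-0.009},{"x":0.106,"y":-0.141,"z":0.695,"rx":0,"ry":0,"rz":-0.009}]' && python3 -m creep '[{"x":0,"y":0,"z":0,"rx":0,"ry":0,"rz":0},{"x":0,"y":0,"z":0,"rx":0,"ry":0,"rz":0},{"x":0,"y":0,"z":0,"rx":0,"ry":0,"rz":0},{"x":0,"y":0,"z":0,"rx":0,"ry":0,"rz":0},{"x":0,"y":0,"z":0,"rx":0,"ry":0,"rz":0}]' 90
python3 -m creep '[{"x":0,"y":0,"z":-0.2,"rx":0,"ry":0,"rz":0},{"x":0,"y":0,"z":-0.4,"rx":0,"ry":0,"rz":0},{"x":0,"y":0,"z":-0.6,"rx":0,"ry":0,"rz":0},{"x":-0.2,"y":0,"z":-0.8,"rx":0,"ry":0,"rz":0},{"x":-0.4,"y":0,"z":-0.8,"rx":0,"ry":0,"rz":0},{"x":-0.6,"y":0,"z":-0.8,"rx":0,"ry":0,"rz":0},{"x":-0.7,"y":0,"z":-0.8,"rx":0,"ry":0,"rz":0},{"x":-0.7,"y":0,"z":-0.8,"rx":0,"ry":0,"rz":0}]' 100
python3 - <<'E'
from meas import *
s=snap('wrist','w8')
for r in rects(s,hsv(s,(40,70,40),(85,255,255)),.036,300): print('green',r)
for r in rects(s,hsv(s,(0,0,150),(180,60,255)),.008,1500): print('white',r)
go((.4428,.0717,.12),(np.pi,0,.239))
E
```

```text
time_s: 20.0
tcp_pos: [0.6385, 0.0423, 0.0346]
orientation: [3.142, -0.001, 0.053]
ft_force: [-0.3, 0.2, -0.3]
grip_width: 0.0592
gripper_force: 30.0
time_s: 20.5
tcp_pos: [0.6381, 0.0427, 0.0339]
orientation: [3.142, -0.0, 0.053]
ft_force: [-0.4, -0.0, 0.4]
grip_width: 0.0834
gripper_force: 0.0
time_s: 21.3
tcp_pos: [0.4965, 0.0352, 0.1943]
orientation: [-3.142, 0.0, 0.053]
ft_force: [-0.6, 0.0, 0.3]
grip_width: 0.0931
gripper_force: 0.0
green {'px': (258, 43), 'c': (0.6265, 0.0404), 'size': (68, 55), 'yaw': 0.053}
white {'px': (221, 213), 'c': (0.4428, 0.0719), 'size': (102, 61), 'yaw': 0.238}
white {'px': (100, 63), 'c': (0.5893, 0.2013), 'size': (134, 60), 'yaw': 0.015}
{'x': -0.267, 'y': -0.197, 'z': 0.372, 'rx': 0.0, 'ry': -0.002, 'rz': -0.372} dist 0.1
```

```bash
python3 -m creep '[{"x":-0.267,"y":-0.197,"z":0.1,"rx":0,"ry":0,"rz":-0.37},{"x":-0.267,"y":-0.197,"z":0.2,"rx":0,"ry":0,"rz":-0.37},{"x":-0.267,"y":-0.197,"z":0.4,"rx":0,"ry":0,"rz":-0.37},{"x":-0.267,"y":-0.197,"z":0.6,"rx":0,"ry":0,"rz":-0.37},{"x":-0.267,"y":-0.197,"z":0.75,"rx":0,"ry":0,"rz":-0.37},{"x":-0.267,"y":-0.197,"z":0.9,"rx":0,"ry":0,"rz":-0.37},{"x":-0.267,"y":-0.197,"z":0.957,"rx":0,"ry":0,"rz":-0.37},{"x":-0.267,"y":-0.197,"z":0.957,"rx":0,"ry":0,"rz":-0.37},{"x":-0.267,"y":-0.197,"z":0.957,"rx":0,"ry":0,"rz":-0.37}]' && python3 -m creep '[{"x":0,"y":0,"z":0,"rx":0,"ry":0,"rz":0},{"x":0,"y":0,"z":0,"rx":0,"ry":0,"rz":0},{"x":0,"y":0,"z":0,"rx":0,"ry":0,"rz":0},{"x":0,"y":0,"z":0,"rx":0,"ry":0,"rz":0},{"x":0,"y":0,"z":0,"rx":0,"ry":0,"rz":0},{"x":0,"y":0,"z":0,"rx":0,"ry":0,"rz":0}]' 0
python3 -m creep '[{"x":0,"y":0,"z":-0.2,"rx":0,"ry":0,"rz":0},{"x":0,"y":0,"z":-0.4,"rx":0,"ry":0,"rz":0},{"x":0,"y":0,"z":-0.6,"rx":0,"ry":0,"rz":0},{"x":0,"y":0,"z":-0.8,"rx":0,"ry":0,"rz":0},{"x":0,"y":0,"z":-0.98,"rx":0,"ry":0,"rz":0},{"x":0,"y":0,"z":-0.98,"rx":0,"ry":0,"rz":0}]'
python3 -m creep '[{"x":-0.2,"y":0.95,"z":0,"rx":0,"ry":0,"rz":0.61},{"x":-0.2,"y":0.95,"z":0,"rx":0,"ry":0,"rz":0.61},{"x":-0.2,"y":0.95,"z":0,"rx":0,"ry":0,"rz":0.61},{"x":-0.2,"y":0.95,"z":0,"rx":0,"ry":0,"rz":0.61},{"x":-0.2,"y":0.95,"z":0,"rx":0,"ry":0,"rz":0.61},{"x":-0.2,"y":0.95,"z":0,"rx":0,"ry":0,"rz":0.61}]'
python3 - <<'E'
from h import *
go((.476,-.378,.19),(np.pi,0,-.066))
E
```

```text
time_s: 22.25
tcp_pos: [0.444, 0.0717, 0.0025]
orientation: [3.141, -0.001, 0.238]
ft_force: [0.5, -0.0, -0.4]
grip_width: 0.0929
gripper_force: 0.0
time_s: 22.85
tcp_pos: [0.4429, 0.0717, 0.0026]
orientation: [3.142, -0.0, 0.238]
ft_force: [0.2, 0.2, 1.8]
grip_width: 0.0592
gripper_force: 30.0
time_s: 23.45
tcp_pos: [0.4448, 0.0718, 0.2025]
orientation: [3.14, -0.007, 0.238]
ft_force: [0.5, 0.1, -0.8]
grip_width: 0.0593
gripper_force: 30.0
time_s: 24.05
tcp_pos: [0.4482, -0.1227, 0.1975]
orientation: [-3.141, 0.002, -0.069]
ft_force: [-0.6, 0.3, 0.3]
grip_width: 0.0594
gripper_force: 30.0
{'x': 0.226, 'y': 1.264, 'z': 0.036, 'rx': -0.001, 'ry': 0.003, 'rz': -0.006} dist 0.257
```

```bash
python3 -m creep '[{"x":0.16,"y":1,"z":0,"rx":0,"ry":0,"rz":-0.006},{"x":0.16,"y":1,"z":0,"rx":0,"ry":0,"rz":-0.006},{"x":0.16,"y":1,"z":0,"rx":0,"ry":0,"rz":-0.006},{"x":0.16,"y":1,"z":0,"rx":0,"ry":0,"rz":-0.006},{"x":0.16,"y":1,"z":0,"rx":0,"ry":0,"rz":-0.006}]' && python3 -m creep '[{"x":0.066,"y":0.264,"z":0.06,"rx":0,"ry":0,"rz":0},{"x":0.066,"y":0.264,"z":0.16,"rx":0,"ry":0,"rz":0},{"x":0.066,"y":0.264,"z":0.16,"rx":0,"ry":0,"rz":0},{"x":0.066,"y":0.264,"z":0.16,"rx":0,"ry":0,"rz":0},{"x":0.066,"y":0.264,"z":0.16,"rx":0,"ry":0,"rz":0}]'
python3 - <<'E'
from h import *
go((.475,-.378,.165),(np.pi,0,-.066))
E
```

```text
time_s: 24.55
tcp_pos: [0.4678, -0.3269, 0.1975]
orientation: [3.141, 0.0, -0.065]
ft_force: [-0.1, 1.5, -0.7]
grip_width: 0.0596
gripper_force: 30.0
time_s: 25.05
tcp_pos: [0.4779, -0.3763, 0.1674]
orientation: [3.141, -0.001, -0.062]
ft_force: [-0.8, 0.1, -0.4]
grip_width: 0.0593
gripper_force: 30.0
{'x': -0.014, 'y': 0.009, 'z': 0.012, 'rx': 0.001, 'ry': -0.001, 'rz': 0.008} dist 0.004
```

```bash
python3 -m creep '[{"x":-0.01,"y":0.009,"z":0.01,"rx":0,"ry":0,"rz":0.008},{"x":-0.01,"y":0.009,"z":0.01,"rx":0,"ry":0,"rz":0.008},{"x":-0.01,"y":0.009,"z":0.01,"rx":0,"ry":0,"rz":0.008}]' && python3 -m creep '[{"x":0,"y":0,"z":0,"rx":0,"ry":0,"rz":0},{"x":0,"y":0,"z":0,"rx":0,"ry":0,"rz":0},{"x":0,"y":0,"z":0,"rx":0,"ry":0,"rz":0},{"x":0,"y":0,"z":0,"rx":0,"ry":0,"rz":0},{"x":0,"y":0,"z":0,"rx":0,"ry":0,"rz":0},{"x":0,"y":0,"z":0,"rx":0,"ry":0,"rz":0},{"x":0,"y":0,"z":0,"rx":0,"ry":0,"rz":0},{"x":0,"y":0,"z":0,"rx":0,"ry":0,"rz":0},{"x":0,"y":0,"z":0,"rx":0,"ry":0,"rz":0},{"x":0,"y":0,"z":0,"rx":0,"ry":0,"rz":0}]' 100
python3 - <<'E'
from meas import *
s=snap('wrist','w9')
for r in rects(s,hsv(s,(40,70,40),(85,255,255)),.008,300):
  print('green',r, proj(s,[*r['c'],.008]).round()); go((*r['c'],.003),(np.pi,0,r['yaw']))
E
```

```text
time_s: 25.35
tcp_pos: [0.4751, -0.3792, 0.1648]
orientation: [3.141, -0.0, -0.068]
ft_force: [-0.2, -0.8, -1.4]
grip_width: 0.0594
gripper_force: 30.0
time_s: 26.35
tcp_pos: [0.4751, -0.3793, 0.1644]
orientation: [3.142, -0.0, -0.068]
ft_force: [-0.6, 0.3, -0.2]
grip_width: 0.0932
gripper_force: 0.0
green {'px': (258, 117), 'c': (0.531, -0.3845), 'size': (93, 54), 'yaw': -0.068} [[257. 121.]]
{'x': 0.281, 'y': 0.007, 'z': 0.807, 'rx': -0.0, 'ry': 0.0, 'rz': 0.001} dist 0.171
```

```bash
python3 -m creep '[{"x":0.2,"y":0,"z":0,"rx":0,"ry":0,"rz":0},{"x":0.281,"y":0.007,"z":0.1,"rx":0,"ry":0,"rz":0},{"x":0.281,"y":0.007,"z":0.3,"rx":0,"ry":0,"rz":0},{"x":0.281,"y":0.007,"z":0.5,"rx":0,"ry":0,"rz":0},{"x":0.281,"y":0.007,"z":0.7,"rx":0,"ry":0,"rz":0},{"x":0.281,"y":0.007,"z":0.81,"rx":0,"ry":0,"rz":0},{"x":0.281,"y":0.007,"z":0.81,"rx":0,"ry":0,"rz":0},{"x":0.281,"y":0.007,"z":0.81,"rx":0,"ry":0,"rz":0}]' && python3 -m creep '[{"x":0,"y":0,"z":0,"rx":0,"ry":0,"rz":0},{"x":0,"y":0,"z":0,"rx":0,"ry":0,"rz":0},{"x":0,"y":0,"z":0,"rx":0,"ry":0,"rz":0},{"x":0,"y":0,"z":0,"rx":0,"ry":0,"rz":0},{"x":0,"y":0,"z":0,"rx":0,"ry":0,"rz":0},{"x":0,"y":0,"z":0,"rx":0,"ry":0,"rz":0}]' 0
python3 -m creep '[{"x":0,"y":0,"z":-0.2,"rx":0,"ry":0,"rz":0},{"x":0,"y":0,"z":-0.4,"rx":0,"ry":0,"rz":0},{"x":0,"y":0,"z":-0.6,"rx":0,"ry":0,"rz":0},{"x":0,"y":0,"z":-0.8,"rx":0,"ry":0,"rz":0},{"x":0,"y":0,"z":-0.9,"rx":0,"ry":0,"rz":0}]'
python3 -m creep '[{"x":0.2,"y":-1,"z":0,"rx":0,"ry":0,"rz":-0.12},{"x":0.2,"y":-1,"z":0,"rx":0,"ry":0,"rz":-0.12},{"x":0.2,"y":-1,"z":0,"rx":0,"ry":0,"rz":-0.12},{"x":0.2,"y":-1,"z":0,"rx":0,"ry":0,"rz":-0.12},{"x":0.2,"y":-1,"z":0,"rx":0,"ry":0,"rz":-0.12}]' && python3 -m creep '[{"x":0.18,"y":-1,"z":0.05,"rx":0,"ry":0,"rz":-0.12},{"x":0.18,"y":-1,"z":0.05,"rx":0,"ry":0,"rz":-0.12},{"x":0.18,"y":-1,"z":0.05,"rx":0,"ry":0,"rz":-0.12},{"x":0.18,"y":-1,"z":0.05,"rx":0,"ry":0,"rz":-0.12},{"x":0.18,"y":-1,"z":0.05,"rx":0,"ry":0,"rz":-0.12},{"x":0.18,"y":-1,"z":0.05,"rx":0,"ry":0,"rz":-0.12},{"x":0.18,"y":-1,"z":0.05,"rx":0,"ry":0,"rz":-0.12}]'
python3 - <<'E'
from meas import *
go((.638,.042,.042),(np.pi,0,.052))
E
```

```text
time_s: 27.2
tcp_pos: [0.5311, -0.3845, 0.0022]
orientation: [-3.142, 0.0, -0.068]
ft_force: [-0.3, 0.1, 0.4]
grip_width: 0.0929
gripper_force: 0.0
time_s: 27.8
tcp_pos: [0.5311, -0.3845, 0.0025]
orientation: [3.142, -0.0, -0.068]
ft_force: [0.3, 0.8, -0.0]
grip_width: 0.0597
gripper_force: 30.0
time_s: 28.3
tcp_pos: [0.5319, -0.3852, 0.1864]
orientation: [3.139, -0.004, -0.068]
ft_force: [0.1, -0.6, -0.3]
grip_width: 0.0592
gripper_force: 30.0
time_s: 28.8
tcp_pos: [0.5854, -0.1829, 0.1826]
orientation: [-3.141, -0.0, -0.003]
ft_force: [-0.6, -1.2, -0.5]
grip_width: 0.0594
gripper_force: 30.0
time_s: 29.5
tcp_pos: [0.622, 0.0108, 0.1724]
orientation: [3.141, 0.0, 0.051]
ft_force: [0.1, -0.6, -1.3]
grip_width: 0.0596
gripper_force: 30.0
{'x': 0.088, 'y': -0.152, 'z': 0.652, 'rx': 0.001, 'ry': 0.0, 'rz': -0.001} dist 0.135
```

```bash
python3 -m creep '[{"x":0.088,"y":-0.152,"z":0.1,"rx":0,"ry":0,"rz":0},{"x":0.088,"y":-0.152,"z":0.3,"rx":0,"ry":0,"rz":0},{"x":0.088,"y":-0.152,"z":0.4,"rx":0,"ry":0,"rz":0},{"x":0.088,"y":-0.152,"z":0.5,"rx":0,"ry":0,"rz":0},{"x":0.088,"y":-0.152,"z":0.58,"rx":0,"ry":0,"rz":0},{"x":0.088,"y":-0.152,"z":0.63,"rx":0,"ry":0,"rz":0},{"x":0.088,"y":-0.152,"z":0.657,"rx":0,"ry":0,"rz":0},{"x":0.088,"y":-0.152,"z":0.657,"rx":0,"ry":0,"rz":0},{"x":0.088,"y":-0.152,"z":0.657,"rx":0,"ry":0,"rz":0}]' && python3 -m creep '[{"x":0,"y":0,"z":0,"rx":0,"ry":0,"rz":0},{"x":0,"y":0,"z":0,"rx":0,"ry":0,"rz":0},{"x":0,"y":0,"z":0,"rx":0,"ry":0,"rz":0},{"x":0,"y":0,"z":0,"rx":0,"ry":0,"rz":0},{"x":0,"y":0,"z":0,"rx":0,"ry":0,"rz":0}]' 90
python3 -m creep '[{"x":0,"y":0,"z":-0.2,"rx":0,"ry":0,"rz":0},{"x":0,"y":0,"z":-0.4,"rx":0,"ry":0,"rz":0},{"x":0,"y":0,"z":-0.6,"rx":0,"ry":0,"rz":0},{"x":-0.2,"y":0,"z":-0.8,"rx":0,"ry":0,"rz":0},{"x":-0.4,"y":0,"z":-0.8,"rx":0,"ry":0,"rz":0},{"x":-0.6,"y":0,"z":-0.8,"rx":0,"ry":0,"rz":0},{"x":-0.8,"y":0,"z":-0.8,"rx":0,"ry":0,"rz":0},{"x":-1,"y":0,"z":-0.8,"rx":0,"ry":0,"rz":0},{"x":-1,"y":0,"z":-0.8,"rx":0,"ry":0,"rz":0}]' 100
python3 - <<'E'
from meas import *
s=snap('top')
cv2.imwrite('pics/c3.png',cv2.resize(s['image'][70:250,80:300],None,fx=3,fy=3,interpolation=2))
for n,lo,hi,z in(('green',(40,70,40),(85,255,255),.044),('blue',(100,120,80),(125,255,255),.048),('red',(0,150,80),(5,255,255),.042),('white',(0,0,150),(180,60,255),.003)):
    for r in rects(s,hsv(s,lo,hi),z,150): print(n,r)
st()
E
```

```text
time_s: 30.4
tcp_pos: [0.6385, 0.0432, 0.0418]
orientation: [3.142, -0.001, 0.052]
ft_force: [-0.1, -0.3, 0.2]
grip_width: 0.0594
gripper_force: 30.0
time_s: 30.9
tcp_pos: [0.6381, 0.0433, 0.0411]
orientation: [3.142, -0.0, 0.052]
ft_force: [0.1, 0.4, 0.3]
grip_width: 0.0834
gripper_force: 0.0
time_s: 31.8
tcp_pos: [0.4343, 0.0329, 0.2009]
orientation: [-3.141, 0.002, 0.052]
ft_force: [1.2, -0.3, -0.3]
grip_width: 0.0923
gripper_force: 0.0
green {'px': (248, 153), 'c': (0.6361, 0.0411), 'size': (95, 54), 'yaw': 0.05}
blue {'px': (385, 222), 'c': (0.4729, -0.2896), 'size': (252, 11), 'yaw': -0.069}
blue {'px': (248, 152), 'c': (0.6358, 0.0409), 'size': (144, 102), 'yaw': 0.049}
red {'px': (184, 213), 'c': (0.4854, 0.1994), 'size': (66, 15), 'yaw': -0.001}
white {'px': (171, 267), 'c': (0.3449, 0.2387), 'size': (92, 41), 'yaw': 0.062}
white {'px': (245, 252), 'c': (0.3879, 0.0456), 'size': (144, 15), 'yaw': 1.542}
white {'px': (428, 253), 'c': (0.3807, -0.405), 'size': (155, 100), 'yaw': 1.509}
white {'px': (415, 196), 'c': (0.5167, -0.3796), 'size': (157, 141), 'yaw': -0.069}
white {'px': (185, 170), 'c': (0.588, 0.2023), 'size': (132, 60), 'yaw': 0.028}
white {'px': (112, 177), 'c': (0.581, 0.3886), 'size': (154, 144), 'yaw': 0.047}
white {'px': (336, 160), 'c': (0.6163, -0.181), 'size': (85, 15), 'yaw': 0.047}
white {'px': (20, 181), 'c': (0.5751, 0.6143), 'size': (318, 102), 'yaw': 0.028}
white {'px': (287, 103), 'c': (0.7664, -0.0579), 'size': (49, 48), 'yaw': 0.448}
white {'px': (346, 104), 'c': (0.7601, -0.2114), 'size': (88, 42), 'yaw': 0.091}
white {'px': (236, 7), 'c': (1.0145, 0.021), 'size': (1295, 43), 'yaw': 1.57}
{'time_s': 31.85, 'tcp_pos': [0.437, 0.0329, 0.2015], 'orientation': [3.1415, -0.0004, 0.0522], 'ft_force': [0.1598, -1.0338, -0.646], 'grip_width': 0.0935, 'gripper_force': 0.0, 'qpos': [-0.0313, 0.1673, 1.944, -0.0, 1.0299, 1.4873]}
```

View pics/c3.png

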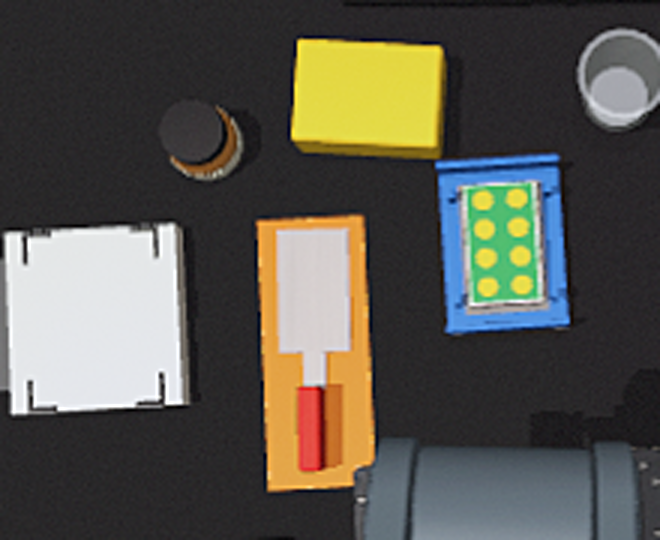

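The top crop shows all cards stacked face up on the carrier at about (500,245). The spatula is still on its mat at (313,350), and the stage at (95,318) has its corner marks visible. Going to the spatula for a closer measurement.

```bash
python3 -m creep '[{"x":0.36,"y":-0.816,"z":0.25,"rx":0,"ry":0,"rz":0.064},{"x":0.36,"y":-0.816,"z":0.25,"rx":0,"ry":0,"rz":0.064},{"x":0.36,"y":-0.816,"z":0.25,"rx":0,"ry":0,"rz":0.064},{"x":0.36,"y":-0.816,"z":0.25,"rx":0,"ry":0,"rz":0.064},{"x":0.36,"y":-0.816,"z":0.25,"rx":0,"ry":0,"rz":0.064},{"x":0.36,"y":-0.816,"z":0.25,"rx":0,"ry":0,"rz":0.064}]' 70
python3 - <<'E'
from meas import *
s=snap('wrist','w10')
for n,lo,hi,z in(('red',(0,150,120),(5,255,255),.042),('white',(0,0,150),(180,60,255),.003),('white25',(0,0,150),(180,60,255),.025),('orange',(8,180,100),(20,255,255),0),('jar',(8,100,40),(20,255,120),.03)):
    for r in rects(s,hsv(s,lo,hi),z,300): print(n,r)
st()
E
```

```text
time_s: 32.45
tcp_pos: [0.502, 0.2, 0.1505]
orientation: [3.141, 0.001, 0.022]
ft_force: [-0.3, 0.6, -0.4]
grip_width: 0.065
gripper_force: 0.0
red {'px': (253, 203), 'c': (0.4882, 0.202), 'size': (69, 17), 'yaw': 0.011}
white {'px': (220, 331), 'c': (0.3159, 0.2378), 'size': (40, 31), 'yaw': -1.546}
white {'px': (216, 282), 'c': (0.3848, 0.2424), 'size': (40, 16), 'yaw': -1.547}
white {'px': (254, 70), 'c': (0.5897, 0.2038), 'size': (135, 60), 'yaw': 0.019}
white {'px': (426, 52), 'c': (0.6218, 0.0465), 'size': (87, 36), 'yaw': 0.512}
white {'px': (64, 90), 'c': (0.5819, 0.389), 'size': (163, 137), 'yaw': 0.049}
white25 {'px': (220, 331), 'c': (0.3341, 0.2352), 'size': (37, 28), 'yaw': -1.546}
white25 {'px': (216, 282), 'c': (0.3982, 0.2395), 'size': (37, 15), 'yaw': -1.547}
white25 {'px': (254, 70), 'c': (0.5887, 0.2036), 'size': (126, 55), 'yaw': 0.019}
white25 {'px': (426, 52), 'c': (0.6186, 0.0574), 'size': (81, 34), 'yaw': 0.512}
white25 {'px': (64, 90), 'c': (0.5815, 0.3758), 'size': (152, 127), 'yaw': 0.049}
orange {'px': (255, 139), 'c': (0.5501, 0.2023), 'size': (230, 92), 'yaw': 0.045}
jar {'px': (345, 369), 'c': (0.2968, 0.1058), 'size': (406, 43), 'yaw': -1.551}
jar {'px': (399, 304), 'c': (0.3751, 0.0494), 'size': (83, 27), 'yaw': 0.249}
jar {'px': (116, 304), 'c': (0.3689, 0.3414), 'size': (82, 27), 'yaw': -0.187}
{'time_s': 32.5, 'tcp_pos': [0.502, 0.1993, 0.151], 'orientation': [3.1414, 0.0001, 0.0204], 'ft_force': [1.0467, -0.3286, 0.0132], 'grip_width': 0.0649, 'gripper_force': 0.0, 'qpos': [0.2919, 0.4142, 1.7434, -0.0002, 0.9842, 1.8423]}
```

View pics/w10.png

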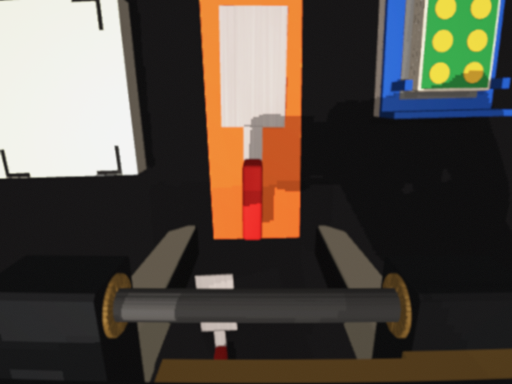

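The wrist view shows the handle at (253,203), the blade at (254,70) and the mat outlined. The decoy is behind at (220,331). Gripping the handle.

```bash
python3 -m creep '[{"x":0.027,"y":-0.014,"z":0.2,"rx":0,"ry":0,"rz":0.003},{"x":0.027,"y":-0.014,"z":0.4,"rx":0,"ry":0,"rz":0.003},{"x":0.027,"y":-0.014,"z":0.55,"rx":0,"ry":0,"rz":0.003},{"x":0.027,"y":-0.014,"z":0.68,"rx":0,"ry":0,"rz":0.003},{"x":0.027,"y":-0.014,"z":0.74,"rx":0,"ry":0,"rz":0.003},{"x":0.027,"y":-0.014,"z":0.74,"rx":0,"ry":0,"rz":0.003},{"x":0.027,"y":-0.014,"z":0.74,"rx":0,"ry":0,"rz":0.003}]' && python3 -m creep '[{"x":0,"y":0,"z":0,"rx":0,"ry":0,"rz":0},{"x":0,"y":0,"z":0,"rx":0,"ry":0,"rz":0},{"x":0,"y":0,"z":0,"rx":0,"ry":0,"rz":0},{"x":0,"y":0,"z":0,"rx":0,"ry":0,"rz":0},{"x":0,"y":0,"z":0,"rx":0,"ry":0,"rz":0},{"x":0,"y":0,"z":0,"rx":0,"ry":0,"rz":0},{"x":0,"y":0,"z":0,"rx":0,"ry":0,"rz":0},{"x":0,"y":0,"z":0,"rx":0,"ry":0,"rz":0}]' 0
python3 -m creep '[{"x":0,"y":0,"z":-0.05,"rx":0,"ry":0,"rz":0},{"x":0,"y":0,"z":-0.1,"rx":0,"ry":0,"rz":0},{"x":0,"y":0,"z":-0.2,"rx":0,"ry":0,"rz":0},{"x":0,"y":0,"z":-0.3,"rx":0,"ry":0,"rz":0},{"x":0,"y":0,"z":-0.3,"rx":0,"ry":0,"rz":0}]'
python3 - <<'E'
from meas import *
s=snap('wrist','w11')
g=np.array(env.state()['tcp_pos']); h=g[2]-.003
for n,lo,hi,z in(('red',(0,150,120),(5,255,255),.042+h),('white',(0,0,150),(180,60,255),.003+h)):
    for r in rects(s,hsv(s,lo,hi),z,300): print(n,r)
c=np.array([.6365,.0415]);u=np.array([np.cos(.05),np.sin(.05)])
go((*(c-u*(.07+.02+.105+.045)),.06),(np.pi,0,.05))
go((*(c-u*(.052+.045)),.007),(np.pi,0,.05))
E
```

```text
time_s: 33.2
tcp_pos: [0.5078, 0.2023, 0.0042]
orientation: [-3.141, -0.001, 0.018]
ft_force: [0.5, 0.4, 0.4]
grip_width: 0.0652
gripper_force: 0.0
time_s: 34.0
tcp_pos: [0.5071, 0.2026, 0.0031]
orientation: [-3.142, -0.0, 0.019]
ft_force: [0.2, 0.1, 0.5]
grip_width: 0.0179
gripper_force: 30.0
time_s: 34.5
tcp_pos: [0.5085, 0.203, 0.0659]
orientation: [-3.14, -0.005, 0.019]
ft_force: [-0.3, -0.4, -2.0]
grip_width: 0.018
gripper_force: 30.0
red {'px': (257, 342), 'c': (0.4718, 0.2015), 'size': (21, 17), 'yaw': 0.021}
red {'px': (257, 265), 'c': (0.5126, 0.2022), 'size': (23, 17), 'yaw': 0.019}
white {'px': (500, 48), 'c': (0.6097, 0.0838), 'size': (47, 9), 'yaw': 0.231}
white {'px': (257, 80), 'c': (0.5773, 0.2036), 'size': (104, 61), 'yaw': 0.02}
white {'px': (41, 112), 'c': (0.575, 0.3201), 'size': (108, 58), 'yaw': 0.035}
{'x': -0.571, 'y': 0.856, 'z': 0.02, 'rx': -0.001, 'ry': -0.005, 'rz': -0.062} dist 0.206
{'x': 0.143, 'y': 0.833, 'z': 0.287, 'rx': -0.001, 'ry': -0.005, 'rz': -0.062} dist 0.179
```

```bash
python3 -m creep '[{"x":-0.1,"y":0,"z":0,"rx":0,"ry":0,"rz":0},{"x":-0.25,"y":0,"z":0,"rx":0,"ry":0,"rz":0},{"x":-0.4,"y":0.1,"z":0,"rx":0,"ry":0,"rz":0},{"x":-0.5,"y":0.25,"z":0,"rx":0,"ry":0,"rz":-0.03},{"x":-0.57,"y":0.4,"z":0,"rx":0,"ry":0,"rz":-0.06},{"x":-0.57,"y":0.55,"z":0,"rx":0,"ry":0,"rz":-0.062},{"x":-0.57,"y":0.7,"z":0,"rx":0,"ry":0,"rz":-0.062},{"x":-0.57,"y":0.8,"z":0,"rx":0,"ry":0,"rz":-0.062},{"x":-0.57,"y":0.855,"z":0,"rx":0,"ry":0,"rz":-0.062},{"x":-0.57,"y":0.855,"z":0,"rx":0,"ry":0,"rz":-0.062},{"x":-0.57,"y":0.855,"z":0,"rx":0,"ry":0,"rz":-0.062}]'
python3 -m creep '[{"x":0,"y":0,"z":0.1,"rx":0,"ry":0,"rz":0},{"x":0,"y":0,"z":0.2,"rx":0,"ry":0,"rz":0},{"x":0,"y":0,"z":0.25,"rx":0,"ry":0,"rz":0},{"x":0,"y":0,"z":0.28,"rx":0,"ry":0,"rz":0},{"x":0,"y":0,"z":0.28,"rx":0,"ry":0,"rz":0},{"x":0,"y":0,"z":0.28,"rx":0,"ry":0,"rz":0}]'
python3 - <<'E'
from meas import *
st()
s=snap('wrist','w12'); h=.004
m=hsv(s,(0,0,150),(180,60,255))
for r in rects(s,m,.003+h,300): print('white',r)
for r in rects(s,hsv(s,(100,120,80),(125,255,255)),.048,300): print('blue',r)
c=np.array([.6365,.0415]);u=np.array([np.cos(.05),np.sin(.05)])
go((*(c-u*(.052+.045)),.007),(np.pi,0,.05))
E
```

```text
time_s: 35.65
tcp_pos: [0.3961, 0.0298, 0.0628]
orientation: [-3.141, 0.0, 0.05]
ft_force: [0.0, -0.1, -2.0]
grip_width: 0.018
gripper_force: 30.0
time_s: 36.25
tcp_pos: [0.3965, 0.0296, 0.0074]
orientation: [3.142, -0.0, 0.05]
ft_force: [-0.7, -0.4, -1.6]
grip_width: 0.0175
gripper_force: 30.0
{'time_s': 36.25, 'tcp_pos': [0.3965, 0.0296, 0.0074], 'orientation': [3.1416, -0.0005, 0.0501], 'ft_force': [-0.6676, -0.3515, -1.585], 'grip_width': 0.0175, 'gripper_force': 29.9801, 'qpos': [-0.0428, 0.4809, 2.1726, 0.0, 0.4877, 1.4779]}
white {'px': (257, 87), 'c': (0.4638, 0.0324), 'size': (106, 61), 'yaw': 0.05}
{'x': 0.716, 'y': 0.0, 'z': 0.003, 'rx': 0.0, 'ry': -0.002, 'rz': -0.0} dist 0.143
```

View pics/w12.png

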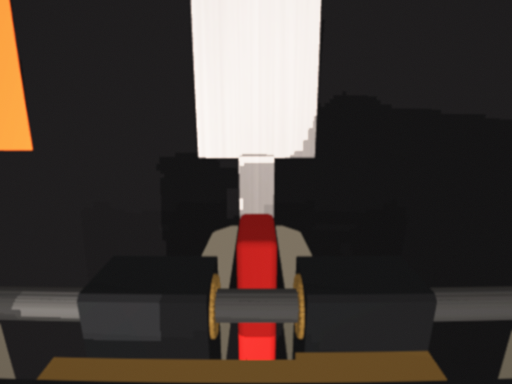

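The wrist view shows the blade straight ahead, centred at column 257; the carrier is out of view above the frame. One check on carrier and blade from the fixed cameras before inserting.

Run:
```python
from meas import *
for n in('top','scene'):
  s=snap(n)
  w=hsv(s,(0,0,120),(180,60,255))
  X=proj(s,[(.44+a,.032+b,.007) for a in(0,.12) for b in(-.045,.045)]); q=np.zeros_like(w); cv2.fillConvexPoly(q,cv2.convexHull(X.astype(np.int32)),255)
  for r in rects(s,w&q,.007,60): print(n,'blade',r)
  for r in rects(s,hsv(s,(100,120,80),(125,255,255)),.048,500): print(n,'blue',r)
```

```text
top blade {'px': (252, 210), 'c': (0.4919, 0.0327), 'size': (106, 62), 'yaw': 0.051}
top blue {'px': (248, 152), 'c': (0.6358, 0.0408), 'size': (144, 102), 'yaw': 0.048}
scene blade {'px': (282, 204), 'c': (0.4943, 0.0415), 'size': (107, 61), 'yaw': 0.046}
scene blue {'px': (264, 240), 'c': (0.6477, 0.0524), 'size': (153, 103), 'yaw': 0.054}
scene blue {'px': (36, 26), 'c': (0.0846, -1.3565), 'size': (483, 353), 'yaw': -0.37}
```

```bash
python3 -m creep '[{"x":0.05,"y":0,"z":0,"rx":0,"ry":0,"rz":0},{"x":0.12,"y":0,"z":0,"rx":0,"ry":0,"rz":0},{"x":0.2,"y":0,"z":0,"rx":0,"ry":0,"rz":0},{"x":0.25,"y":0,"z":0,"rx":0,"ry":0,"rz":0},{"x":0.3,"y":0,"z":0,"rx":0,"ry":0,"rz":0},{"x":0.35,"y":0,"z":0,"rx":0,"ry":0,"rz":0},{"x":0.4,"y":0,"z":0,"rx":0,"ry":0,"rz":0},{"x":0.45,"y":0,"z":0,"rx":0,"ry":0,"rz":0},{"x":0.5,"y":0,"z":0,"rx":0,"ry":0,"rz":0},{"x":0.55,"y":0,"z":0,"rx":0,"ry":0,"rz":0},{"x":0.6,"y":0,"z":0,"rx":0,"ry":0,"rz":0},{"x":0.65,"y":0,"z":0,"rx":0,"ry":0,"rz":0},{"x":0.69,"y":0,"z":0,"rx":0,"ry":0,"rz":0},{"x":0.71,"y":0,"z":0,"rx":0,"ry":0,"rz":0},{"x":0.71,"y":0,"z":0,"rx":0,"ry":0,"rz":0},{"x":0.71,"y":0,"z":0,"rx":0,"ry":0,"rz":0}]'
python3 - <<'E'
from meas import *
s=snap('top')
for r in rects(s,hsv(s,(100,120,80),(125,255,255)),.048,300): print('blue',r)
for r in rects(s,hsv(s,(40,70,40),(85,255,255)),.044,300): print('green',r)
E
```

```text
time_s: 38.0
tcp_pos: [0.5377, 0.0365, 0.0069]
orientation: [-3.142, 0.001, 0.05]
ft_force: [-0.3, -0.2, -2.0]
grip_width: 0.0176
gripper_force: 30.0
blue {'px': (247, 138), 'c': (0.6548, 0.0418), 'size': (106, 101), 'yaw': 0.047}
green {'px': (248, 150), 'c': (0.6438, 0.041), 'size': (77, 54), 'yaw': -0.008}
```

```bash
python3 -m creep '[{"x":0,"y":0,"z":-0.01,"rx":0,"ry":0,"rz":0},{"x":0,"y":0,"z":-0.02,"rx":0,"ry":0,"rz":0},{"x":0,"y":0,"z":-0.03,"rx":0,"ry":0,"rz":0},{"x":0,"y":0,"z":-0.04,"rx":0,"ry":0,"rz":0},{"x":0,"y":0,"z":-0.05,"rx":0,"ry":0,"rz":0},{"x":0,"y":0,"z":-0.06,"rx":0,"ry":0,"rz":0},{"x":0,"y":0,"z":-0.075,"rx":0,"ry":0,"rz":0},{"x":0,"y":0,"z":-0.09,"rx":0,"ry":0,"rz":0},{"x":0,"y":0,"z":-0.11,"rx":0,"ry":0,"rz":0},{"x":0,"y":0,"z":-0.14,"rx":0,"ry":0,"rz":0},{"x":0,"y":0,"z":-0.17,"rx":0,"ry":0,"rz":0},{"x":0,"y":0,"z":-0.2,"rx":0,"ry":0,"rz":0},{"x":0,"y":0,"z":-0.23,"rx":0,"ry":0,"rz":0},{"x":0,"y":0,"z":-0.26,"rx":0,"ry":0,"rz":0},{"x":0,"y":0,"z":-0.29,"rx":0,"ry":0,"rz":0},{"x":0,"y":0,"z":-0.32,"rx":0,"ry":0,"rz":0},{"x":0,"y":0,"z":-0.35,"rx":0,"ry":0,"rz":0},{"x":0,"y":0,"z":-0.36,"rx":0,"ry":0,"rz":0},{"x":0,"y":0,"z":-0.36,"rx":0,"ry":0,"rz":0},{"x":0,"y":0,"z":-0.36,"rx":0,"ry":0,"rz":0}]'
python3 - <<'E'
from meas import *
s=snap('scene'); print(env.state()['ft_torque'])
X=proj(s,[(.66,.04,.1)])[0].astype(int); x,y=X
cv2.imwrite('pics/c4.png',cv2.resize(s['image'][y-65:y+85,x-100:x+100],None,fx=4,fy=4,interpolation=2)); print(X)
E
```

```text
time_s: 40.05
tcp_pos: [0.5379, 0.0365, 0.0789]
orientation: [-3.142, 0.0, 0.05]
ft_force: [-1.0, -0.4, -3.7]
grip_width: 0.0179
gripper_force: 30.0
[ 0.0411841   0.2478828  -0.01137851]
[257 231]
```

View pics/c4.png

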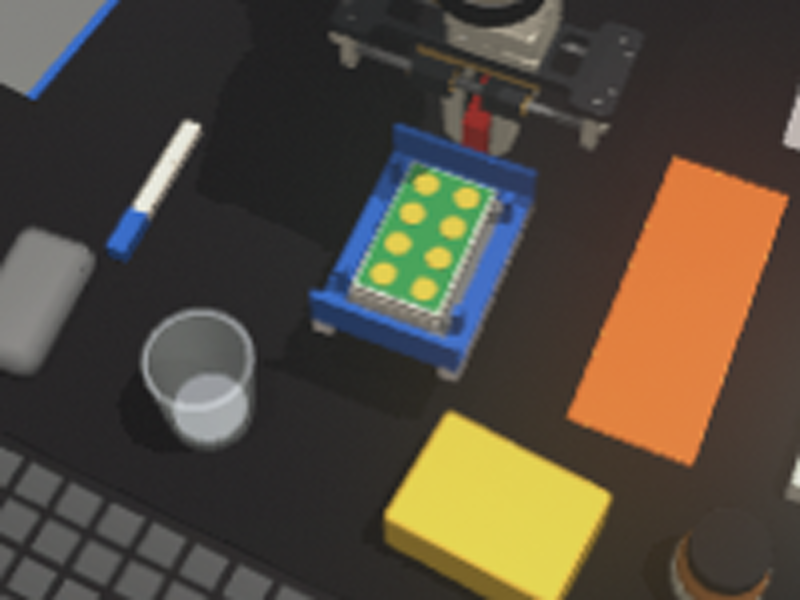

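The crop shows the loaded carrier level on the blade at about (430,250), above the bench, with the fingers on the red handle only. Carrying it gently to the stage.

```bash
python3 -m creep '[{"x":-0.01,"y":-0.02,"z":0,"rx":0,"ry":0,"rz":0},{"x":-0.03,"y":-0.06,"z":0,"rx":0,"ry":0,"rz":0},{"x":-0.06,"y":-0.12,"z":0,"rx":0,"ry":0,"rz":0},{"x":-0.09,"y":-0.18,"z":0,"rx":0,"ry":0,"rz":0},{"x":-0.12,"y":-0.24,"z":0,"rx":0,"ry":0,"rz":0},{"x":-0.15,"y":-0.3,"z":0,"rx":0,"ry":0,"rz":0},{"x":-0.17,"y":-0.36,"z":0,"rx":0,"ry":0,"rz":0},{"x":-0.19,"y":-0.42,"z":0,"rx":0,"ry":0,"rz":0},{"x":-0.2,"y":-0.48,"z":0,"rx":0,"ry":0,"rz":0},{"x":-0.2,"y":-0.54,"z":0,"rx":0,"ry":0,"rz":0},{"x":-0.2,"y":-0.6,"z":0,"rx":0,"ry":0,"rz":0},{"x":-0.2,"y":-0.66,"z":0,"rx":0,"ry":0,"rz":0},{"x":-0.2,"y":-0.72,"z":0,"rx":0,"ry":0,"rz":0},{"x":-0.2,"y":-0.78,"z":0,"rx":0,"ry":0,"rz":0},{"x":-0.2,"y":-0.82,"z":0,"rx":0,"ry":0,"rz":0},{"x":-0.2,"y":-0.84,"z":0,"rx":0,"ry":0,"rz":0},{"x":-0.2,"y":-0.85,"z":0,"rx":0,"ry":0,"rz":0},{"x":-0.2,"y":-0.85,"z":0,"rx":0,"ry":0,"rz":0}]'
python3 -m creep '[{"x":0,"y":-0.02,"z":0,"rx":0,"ry":0,"rz":0},{"x":0,"y":-0.06,"z":0,"rx":0,"ry":0,"rz":0},{"x":0,"y":-0.12,"z":0,"rx":0,"ry":0,"rz":0},{"x":0,"y":-0.18,"z":0,"rx":0,"ry":0,"rz":0},{"x":0,"y":-0.24,"z":0,"rx":0,"ry":0,"rz":0},{"x":0,"y":-0.3,"z":0,"rx":0,"ry":0,"rz":0},{"x":0,"y":-0.36,"z":0,"rx":0,"ry":0,"rz":0},{"x":0,"y":-0.42,"z":0,"rx":0,"ry":0,"rz":0},{"x":0,"y":-0.48,"z":0,"rx":0,"ry":0,"rz":0.005},{"x":0,"y":-0.54,"z":0,"rx":0,"ry":0,"rz":0.01},{"x":0,"y":-0.6,"z":0,"rx":0,"ry":0,"rz":0.01},{"x":0,"y":-0.66,"z":0,"rx":0,"ry":0,"rz":0.01},{"x":0,"y":-0.72,"z":0,"rx":0,"ry":0,"rz":0.01},{"x":0,"y":-0.78,"z":0,"rx":0,"ry":0,"rz":0.01},{"x":0,"y":-0.82,"z":0,"rx":0,"ry":0,"rz":0.01},{"x":0,"y":-0.85,"z":0,"rx":0,"ry":0,"rz":0.01},{"x":0,"y":-0.86,"z":0,"rx":0,"ry":0,"rz":0.01},{"x":0,"y":-0.86,"z":0,"rx":0,"ry":0,"rz":0.01}]'
python3 - <<'E'
from meas import *
s=snap('top'); tz=env.state()['tcp_pos'][2]; d=tz-.003-.011
for r in rects(s,hsv(s,(100,120,80),(125,255,255)),.048+d,300): print('blue',r)
for r in rects(s,hsv(s,(40,70,40),(85,255,255)),.044+d,300): print('green',r)
w=snap('wrist','w13')
go((.4811,.3766,.045),(np.pi,0,.045))
cv2.imwrite('pics/c5.png',np.hstack([cv2.resize(s['image'][110:250,50:190],(400,400)),cv2.resize(w['image'],(400,400))]))
E
```

```text
time_s: 41.9
tcp_pos: [0.4897, 0.2043, 0.079]
orientation: [3.142, -0.0, 0.05]
ft_force: [-0.1, -0.2, -4.3]
grip_width: 0.0175
gripper_force: 30.0
time_s: 43.7
tcp_pos: [0.4811, 0.3761, 0.079]
orientation: [3.141, 0.0, 0.045]
ft_force: [0.0, -0.8, -3.6]
grip_width: 0.0181
gripper_force: 30.0
blue {'px': (106, 164), 'c': (0.5819, 0.3763), 'size': (140, 111), 'yaw': 0.042}
green {'px': (100, 175), 'c': (0.5802, 0.3808), 'size': (94, 55), 'yaw': 0.052}
{'x': 0.0, 'y': -0.004, 'z': 0.17, 'rx': 0.0, 'ry': 0.0, 'rz': -0.001} dist 0.034
```

View pics/c5.png

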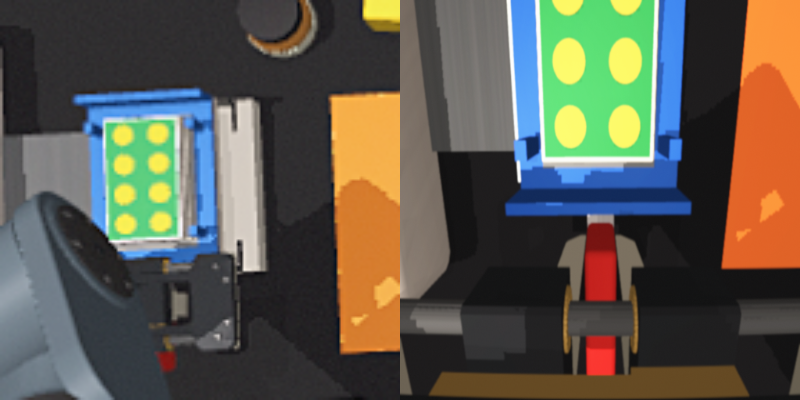

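The left half shows the carrier over the stage, as seen by the top camera. The right half shows it square on the blade ahead of the handle. It is aligned to about 1 mm, so I'll lower it.

```bash
python3 -m creep '[{"x":0,"y":0,"z":0.02,"rx":0,"ry":0,"rz":0},{"x":0,"y":0,"z":0.05,"rx":0,"ry":0,"rz":0},{"x":0,"y":0,"z":0.08,"rx":0,"ry":0,"rz":0},{"x":0,"y":0,"z":0.11,"rx":0,"ry":0,"rz":0},{"x":0,"y":0,"z":0.14,"rx":0,"ry":0,"rz":0},{"x":0,"y":0,"z":0.16,"rx":0,"ry":0,"rz":0},{"x":0,"y":0,"z":0.17,"rx":0,"ry":0,"rz":0},{"x":0,"y":0,"z":0.18,"rx":0,"ry":0,"rz":0},{"x":0,"y":0,"z":0.19,"rx":0,"ry":0,"rz":0},{"x":0,"y":0,"z":0.2,"rx":0,"ry":0,"rz":0},{"x":0,"y":0,"z":0.21,"rx":0,"ry":0,"rz":0},{"x":0,"y":0,"z":0.22,"rx":0,"ry":0,"rz":0},{"x":0,"y":0,"z":0.225,"rx":0,"ry":0,"rz":0},{"x":0,"y":0,"z":0.225,"rx":0,"ry":0,"rz":0},{"x":0,"y":0,"z":0.225,"rx":0,"ry":0,"rz":0}]'
python3 - <<'E'
from meas import *
print(env.state()['ft_torque'])
s=snap('top')
for r in rects(s,hsv(s,(40,70,40),(85,255,255)),.044+.025,300): print('green',r)
E
```

```text
time_s: 45.3
tcp_pos: [0.4812, 0.3761, 0.0342]
orientation: [-3.141, -0.0, 0.045]
ft_force: [-0.0, -0.4, -0.9]
grip_width: 0.0178
gripper_force: 30.0
[0.04237203 0.05770768 0.03133038]
green {'px': (106, 176), 'c': (0.5795, 0.3809), 'size': (94, 55), 'yaw': 0.045}
```

```bash
python3 -m creep '[{"x":0,"y":0,"z":-0.007,"rx":0,"ry":0,"rz":0},{"x":0,"y":0,"z":-0.007,"rx":0,"ry":0,"rz":0},{"x":0,"y":0,"z":-0.007,"rx":0,"ry":0,"rz":0},{"x":0,"y":0,"z":-0.007,"rx":0,"ry":0,"rz":0}]'
python3 -m creep '[{"x":-0.02,"y":0,"z":0,"rx":0,"ry":0,"rz":0},{"x":-0.05,"y":0,"z":0,"rx":0,"ry":0,"rz":0},{"x":-0.08,"y":0,"z":0,"rx":0,"ry":0,"rz":0},{"x":-0.12,"y":0,"z":0,"rx":0,"ry":0,"rz":0},{"x":-0.16,"y":0,"z":0,"rx":0,"ry":0,"rz":0}]'
python3 - <<'E'
from meas import *
s=snap('top')
for r in rects(s,hsv(s,(40,70,40),(85,255,255)),.044+.025,300): print('green',r)
E
```

```text
time_s: 45.75
tcp_pos: [0.4811, 0.3761, 0.0355]
orientation: [-3.142, -0.0, 0.045]
ft_force: [0.4, -0.4, -2.5]
grip_width: 0.0182
gripper_force: 30.0
time_s: 46.25
tcp_pos: [0.4483, 0.3746, 0.0354]
orientation: [3.142, 0.0, 0.045]
ft_force: [-0.5, 1.6, -1.9]
grip_width: 0.0177
gripper_force: 30.0
green {'px': (106, 176), 'c': (0.5797, 0.3806), 'size': (95, 55), 'yaw': 0.044}
```

```bash
python3 -m creep '[{"x":-0.04,"y":0,"z":0,"rx":0,"ry":0,"rz":0},{"x":-0.1,"y":0,"z":0,"rx":0,"ry":0,"rz":0},{"x":-0.17,"y":0,"z":0,"rx":0,"ry":0,"rz":0},{"x":-0.24,"y":0,"z":0,"rx":0,"ry":0,"rz":0},{"x":-0.31,"y":0,"z":0,"rx":0,"ry":0,"rz":0},{"x":-0.38,"y":0,"z":0,"rx":0,"ry":0,"rz":0},{"x":-0.45,"y":0,"z":0,"rx":0,"ry":0,"rz":0},{"x":-0.52,"y":0,"z":0,"rx":0,"ry":0,"rz":0},{"x":-0.58,"y":0,"z":0,"rx":0,"ry":0,"rz":0},{"x":-0.6,"y":0,"z":0,"rx":0,"ry":0,"rz":0},{"x":-0.6,"y":0,"z":0,"rx":0,"ry":0,"rz":0},{"x":-0.6,"y":0,"z":-0.1,"rx":0,"ry":0,"rz":0},{"x":-0.6,"y":0,"z":-0.25,"rx":0,"ry":0,"rz":0},{"x":-0.6,"y":0,"z":-0.25,"rx":0,"ry":0,"rz":0}]'
python3 - <<'E'
from meas import *
s=snap('top')
for r in rects(s,hsv(s,(40,70,40),(85,255,255)),.044+.025,300): print('green',r)
for r in rects(s,hsv(s,(100,120,80),(125,255,255)),.048+.025,300): print('blue',r)
go((.5026,.2002,.0855),(np.pi,0,.045))
E
```

```text
time_s: 47.7
tcp_pos: [0.3312, 0.3707, 0.0884]
orientation: [-3.138, -0.004, 0.044]
ft_force: [0.8, -0.4, -1.6]
grip_width: 0.0179
gripper_force: 30.0
green {'px': (106, 176), 'c': (0.5795, 0.3806), 'size': (94, 55), 'yaw': 0.044}
blue {'px': (110, 175), 'c': (0.5801, 0.3745), 'size': (142, 107), 'yaw': 0.054}
{'x': 0.822, 'y': 0.886, 'z': 0.006, 'rx': -0.005, 'ry': -0.005, 'rz': -0.001} dist 0.242
```

```bash
python3 -m creep '[{"x":0,"y":0.15,"z":0,"rx":0,"ry":0,"rz":0},{"x":0,"y":0.35,"z":0,"rx":0,"ry":0,"rz":0},{"x":0,"y":0.55,"z":0,"rx":0,"ry":0,"rz":0},{"x":0,"y":0.75,"z":0,"rx":0,"ry":0,"rz":0},{"x":0.1,"y":0.886,"z":0,"rx":0,"ry":0,"rz":0},{"x":0.25,"y":0.886,"z":0,"rx":0,"ry":0,"rz":0},{"x":0.4,"y":0.886,"z":0,"rx":0,"ry":0,"rz":0},{"x":0.55,"y":0.886,"z":0,"rx":0,"ry":0,"rz":0},{"x":0.7,"y":0.886,"z":0,"rx":0,"ry":0,"rz":0},{"x":0.822,"y":0.886,"z":0,"rx":0,"ry":0,"rz":0},{"x":0.822,"y":0.886,"z":0,"rx":0,"ry":0,"rz":0},{"x":0.822,"y":0.886,"z":0,"rx":0,"ry":0,"rz":0}]'
python3 -m creep '[{"x":0,"y":0,"z":0.1,"rx":0,"ry":0,"rz":0},{"x":0,"y":0,"z":0.2,"rx":0,"ry":0,"rz":0},{"x":0,"y":0,"z":0.28,"rx":0,"ry":0,"rz":0},{"x":0,"y":0,"z":0.34,"rx":0,"ry":0,"rz":0},{"x":0,"y":0,"z":0.37,"rx":0,"ry":0,"rz":0},{"x":0,"y":0,"z":0.39,"rx":0,"ry":0,"rz":0},{"x":0,"y":0,"z":0.4,"rx":0,"ry":0,"rz":0},{"x":0,"y":0,"z":0.4,"rx":0,"ry":0,"rz":0},{"x":0,"y":0,"z":0.4,"rx":0,"ry":0,"rz":0}]'
```

```text
time_s: 48.95
tcp_pos: [0.5007, 0.1992, 0.0841]
orientation: [3.141, 0.002, 0.044]
ft_force: [-0.7, -0.6, -1.7]
grip_width: 0.0179
gripper_force: 30.0
time_s: 49.85
tcp_pos: [0.5017, 0.1997, 0.0059]
orientation: [-3.141, -0.001, 0.045]
ft_force: [-0.5, -2.1, -0.7]
grip_width: 0.0181
gripper_force: 30.0
```

```bash
python3 -m creep '[{"x":0,"y":0,"z":0.01,"rx":0,"ry":0,"rz":0},{"x":0,"y":0,"z":0.01,"rx":0,"ry":0,"rz":0},{"x":0,"y":0,"z":0.01,"rx":0,"ry":0,"rz":0}]'
python3 -m creep '[{"x":0,"y":0,"z":0,"rx":0,"ry":0,"rz":0},{"x":0,"y":0,"z":0,"rx":0,"ry":0,"rz":0},{"x":0,"y":0,"z":0,"rx":0,"ry":0,"rz":0},{"x":0,"y":0,"z":0,"rx":0,"ry":0,"rz":0},{"x":0,"y":0,"z":0,"rx":0,"ry":0,"rz":0},{"x":0,"y":0,"z":0,"rx":0,"ry":0,"rz":0}]' 60
python3 -m creep '[{"x":0,"y":0,"z":-0.15,"rx":0,"ry":0,"rz":0},{"x":0,"y":0,"z":-0.35,"rx":0,"ry":0,"rz":0},{"x":0,"y":0,"z":-0.6,"rx":0,"ry":0,"rz":0},{"x":0,"y":0,"z":-0.8,"rx":0,"ry":0,"rz":0},{"x":-0.2,"y":0.1,"z":-0.9,"rx":0,"ry":0,"rz":0},{"x":-0.5,"y":0.2,"z":-0.9,"rx":0,"ry":0,"rz":0},{"x":-0.8,"y":0.4,"z":-0.9,"rx":0,"ry":0,"rz":0},{"x":-0.8,"y":0.4,"z":-0.9,"rx":0,"ry":0,"rz":0},{"x":-0.8,"y":0.4,"z":-0.9,"rx":0,"ry":0,"rz":0}]'
python3 - <<'E'
from meas import *
s=snap('top')
for n,lo,hi,z in(('green',(40,70,40),(85,255,255),.069),('blue',(100,120,80),(125,255,255),.073),('red',(0,150,80),(5,255,255),.042),('blade',(0,0,150),(180,60,255),.003)):
    for r in rects(s,hsv(s,lo,hi),z,150):
        if .4<r['c'][0]<.7 and .1<r['c'][1]<.5: print(n,r)
cv2.imwrite('pics/fin.png',cv2.resize(s['image'][60:260,40:300],None,fx=3,fy=3,interpolation=2)); st()
E
```

```text
time_s: 50.15
tcp_pos: [0.5014, 0.1996, 0.0035]
orientation: [-3.142, -0.0, 0.045]
ft_force: [-0.0, -0.7, -1.4]
grip_width: 0.0181
gripper_force: 30.0
time_s: 50.75
tcp_pos: [0.5014, 0.1996, 0.0035]
orientation: [3.142, -0.0, 0.045]
ft_force: [0.3, 0.7, -0.5]
grip_width: 0.0553
gripper_force: 0.0
time_s: 51.65
tcp_pos: [0.3421, 0.1112, 0.1833]
orientation: [3.141, 0.001, 0.044]
ft_force: [-0.2, -0.1, 0.2]
grip_width: 0.0561
gripper_force: 0.0
green {'px': (106, 176), 'c': (0.5797, 0.3806), 'size': (95, 55), 'yaw': 0.044}
blue {'px': (110, 175), 'c': (0.5801, 0.3746), 'size': (142, 107), 'yaw': 0.053}
red {'px': (186, 215), 'c': (0.4805, 0.1935), 'size': (67, 20), 'yaw': 0.059}
blade {'px': (86, 177), 'c': (0.5821, 0.4532), 'size': (136, 15), 'yaw': 0.05}
blade {'px': (186, 172), 'c': (0.583, 0.2009), 'size': (133, 60), 'yaw': 0.057}
blade {'px': (137, 175), 'c': (0.5843, 0.3267), 'size': (154, 20), 'yaw': 0.047}
{'time_s': 51.7, 'tcp_pos': [0.3444, 0.112, 0.1838], 'orientation': [-3.1414, -0.001, 0.0437], 'ft_force': [-0.3309, 0.2749, -0.071], 'grip_width': 0.0556, 'gripper_force': 0.0, 'qpos': [0.1856, 0.0478, 2.1327, 0.0, 0.9601, 1.7127]}
```

View pics/fin.png

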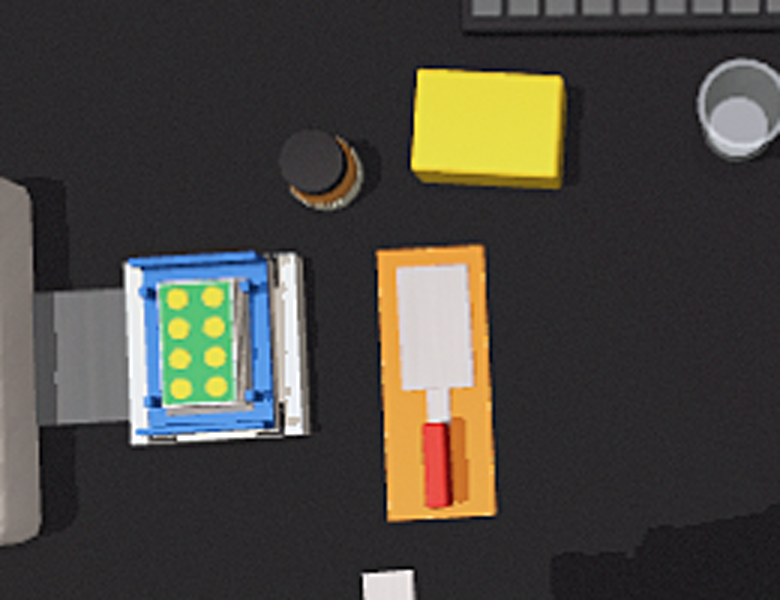

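The final view shows the loaded carrier square on the stage at about (200,345) and the spatula flat on its mat at (435,390) with its handle at the robot end. Nothing else has moved. Handing in.

```bash
python3 -c "
from plant import env
print(env.sign_off())"
```

```text
the job is handed in; nothing more can be done
None
```

I handed the job in after about 52 s of robot time (sign-off returned no verdict): all three cards were flipped at the ramp and stacked face up on the carrier, which the spatula set squarely on the stage, and the spatula is back flat on its mat with its handle at the robot end.

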